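Refit the relief spring and cap on a leaning pressure cell

ROBOT

A 6-joint arm with a two-finger parallel gripper is mounted at the origin on the work surface. World frame = base frame: x ahead of the robot, y to its left, z up, the work surface at z = 0. Lengths are in m, angles in degrees, forces in N, time in s.
With the tool pointing down it reaches from about 0.275 to 0.775 m from the base axis. Payload 14.6 kg.
Tool frame: the origin (TCP) lies at the very end of the fingers, on their centre line; the grasp point (between the pads) lies 19 mm behind it (ctrl.grasp_offset is the distance from the TCP to the grasp point, in m); z points along the fingers, x is the direction in which the jaws open and shut, and the axes are right-handed (so a half turn about z gives the same grasp; the last joint's range is limited). The gripper opens to 85 mm and grips with 20 to 120 N. Pads are 22 mm wide; open, the fingers measure 114 mm over their backs; the gripper's body (76 mm by 85 mm) begins 54 mm behind the grasp point. The pads swing forward as they close: fully open they stand 13 mm farther back than shut.
Start: joints at [-74.845, 15.075, -2.767, 72.158, 0, 81.102], TCP at [0.214, -0.479, 0.231] pointing down, gripper open.
Joint ranges: [-151.79, 151.79], [-50.71, 97.33], [-67.44, 78.34], [-121.81, 120.89], [-77.56, 73.72], [-180, 180]. Speed limits (degrees/s): [108.29, 108.29, 147.25, 159.86, 180, 180].

INTERFACE

Orientations are given as [roll, pitch, yaw] about the fixed x, y, z axes, in that order (R = Rz(yaw) Ry(pitch) Rx(roll)).
In Python, from plant import ctrl gives the robot as it stands. The module is installed in compiled form; this text tells all that it offers.
- The arm moves only by the shell command python3 -m inch 'ROWS'. ROWS is JSON, a list of rows, each an object with "rotation": the turn, a rotation vector about the tool's x, y, z in rad, a list of three; "translation": the shift along the tool's x, y, z in m, a list of three; "gripper": the closure, from -1 (fully open) to 1 (shut). A call has exactly 10 rows; each row is the pose to reach, as a shift and turn from the pose commanded when the call began, along the tool's axes at that moment; what a row does not reach only later rows make up. A row lasts 1/10 s, in which the tool goes at most 50 mm and 8.59 degrees, less where a joint would pass 70% of its speed; a pose out of reach is approached as far as the arm can. A call with a gripper value outside its range is refused whole. The fingers move at their own pace and stop on an object; the grip force is fixed at half the most. Time passes only in rows, so rows that repeat a pose let the fingers close, or fill a call up. It gives the time, the measured TCP pose, the force and the opening at its end, in the units of the state.
- ctrl.get_state(): the state, without advancing time (a new reading comes with each control period).
- ctrl.capture(name): name is "scene" or "top" or "wrist"; returns the picture (420x560x3 uint8, red, green, blue); there is no depth.
- ctrl.camera_params(name): a dict with "intrinsics" (3x3 intrinsics, pixels), "D" ([k1, k2, p1, p2, k3] as OpenCV has them; the pictures are not rectified), "rvec" (rotation vector, rad) and "tvec" (3), from world to camera coordinates, as OpenCV has them; the wrist camera has in their place "mount" (4x4, takes a point from camera to tool coordinates, whose origin is the TCP and whose axes are the tool frame's). Camera axes: x right, y down, z forward; pixel columns grow to the right and rows downward; lengths in m; the calibration is good to about 2 mm. A picture is of the moment at which its call begins: read the wrist's pose just before it. camera_params takes no time and is no camera call.
- ctrl.close_job(): hands the job in, once; it reports no verdict.
Trained networks look in the newest picture that a camera, given by its name, has taken for a name from the list of things; names that differ only in an ending like _2 or _b are one class to them, and where a whole thing is asked for, a point or a joint stands for the part that bears it (a point fixed in the world has none). Each returns a list of dicts, best first, with "confidence" (0 to 1); they miss things now and then, are a little off and sometimes report something else, mostly with a low value. They report only what shows in the picture. A call takes as long as a camera call. They do not tell look-alikes from the thing itself.
- ctrl.boxes_of(camera, thing): "centre" ([column, row] as shares, 0 to 1, of the picture: columns of its width, rows of its height, amid what is visible of it).
The state is a dict: "t": time; "qpos": joint angles; "joint_vel": joint speeds; "joint_efforts": joint torques, N m; "tool_pos": TCP position; "eef_rot": TCP orientation; "force": force on the tool from outside, world axes, zero at the start; "moment": the same for the moment, N m; "grip_width": opening from 0.0 (shut) to 1.0 (fully open).
Only numpy, scipy, OpenCV 4.12 (cv2) and the standard library are available. Lean on these libraries where they do the work, as an engineer would, in place of code of your own. Each camera call takes 0.05 s, during which the arm holds its last target.

TASK

Thread the tall narrow coil spring over the leaning valve stem on the pressure cell, twisting it a little if its coils snag, until it sits fully down on the seat at the foot of the stem. Then put the round knurled cap, open end first, over the stem end so that it sits square on top of the spring, and let go. Leave the spare cell, the short wide spring and the wrench where they are.

Things in the scene. Friction and masses are not known exactly. Their poses are not given: they have to be found in the camera images.
- stem: Fixed steel valve stem leaning 28 degrees from vertical, towards the stand's -x side (roughly towards the robot). Origin on its axis at its foot, about 145 mm above the table, on a flat round seat 38 mm across. z points out along the stem, y is level. Rod 16 mm across, 78 mm long. A 12 mm wide neck (groove) runs from 44 to 54 mm from the foot; coils can catch on its lower shoulder.
- stem_tip (a point): Middle of the free end of the stem, 78 mm from its foot. The last 6 mm are a cone, 16 mm narrowing to 7 mm.
- stand: Fixed stand that holds the leaning pressure cell: base plate 190 x 120 mm (x, y), 12 mm thick; origin at the middle of its underside. The cell is 64 mm across and 110 mm long, its head 54 mm across and 12 mm high; on that the seat, 8 mm high, from which the stem rises. The foot of the stem is 31 mm to -x of the origin.
- spring_center (a point): Centre of the tall narrow steel coil spring (the one to fit): 56 mm high, 30 mm across, wire 4 mm thick, 21 mm clear hole right through. Ends flat and alike. Very stiff: it does not give noticeably. z axis along the spring. About 70 g. Loose, stands upright on the table, its centre 28 mm up.
- cap_center (a point): Centre of the round knurled aluminium cap: 34 mm across, 40 mm high; hole in its open end 19 mm across and 26 mm deep. z points to its closed end. About 120 g. Loose, stands on the table open end down, centre 20 mm up. When home, its open end rests on the spring's upper end, 56 mm from the stem's foot.
- spare_cell: Bystander: upright steel cell, 64 mm across and 174 mm high, standing loose. Origin at the middle of its underside.
- short_spring: Bystander: short wide coil spring, 47 mm across and 28 mm high, standing loose. Origin at the middle of its underside.
- wrench_grip (a point): Bystander: wrench 170 mm long lying flat and loose in front of the cell stand. Point on its handle.
Not all that is in view belongs to the job. Leave any turquoise look-alike of the stand alone.

How it is judged (in metres and radians):
On the way:
1. the tall spring is threaded fully down onto the seat at the foot of the stem (z of spring_center in the frame of stem between 0.025 and 0.032 m and x of spring_center in the frame of stem between -0.007 and 0.007 m and y of spring_center in the frame of stem between -0.007 and 0.007 m and angle between the z axis of spring_center and the z axis of stem, either way round below 0.15 rad and not (z of cap_center in the frame of stem between 0.0725 and 0.0805 m and x of cap_center in the frame of stem between -0.007 and 0.007 m and y of cap_center in the frame of stem between -0.007 and 0.007 m and angle between the z axis of cap_center and the z axis of stem, either way round below 0.17 rad)), for 0.2 s.
At the end, for the whole second after the job is handed in: The tall spring is on the stem, its centre 25 to 32 mm from the foot, within 7 mm of the axis and 0.15 rad of its direction; the cap is over the stem end on the spring, its centre 72.5 to 80.5 mm from the foot, within 7 mm of the axis and 0.17 rad of its direction; both at rest (z of spring_center in the frame of stem between 0.025 and 0.032 m and x of spring_center in the frame of stem between -0.007 and 0.007 m and y of spring_center in the frame of stem between -0.007 and 0.007 m and angle between the z axis of spring_center and the z axis of stem, either way round below 0.15 rad and z of cap_center in the frame of stem between 0.0725 and 0.0805 m and x of cap_center in the frame of stem between -0.007 and 0.007 m and y of cap_center in the frame of stem between -0.007 and 0.007 m and angle between the z axis of cap_center and the z axis of stem, either way round below 0.17 rad and linear speed of each of spring, cap below 0.02 m/s); the robot touches nothing.
It fails at once if the spare cell is shoved more than 30 mm or knocked over (distance of spare_cell from where it was at the start of the episode above 0.03 m or angle between spare_cell's own z axis and vertical above 0.4 rad).
It fails at once if the short spring is moved more than 30 mm (distance of short_spring from where it was at the start of the episode above 0.03 m).
It fails at once if the wrench is moved more than 30 mm (distance of wrench_grip from where it was at the start of the episode above 0.03 m).
It also fails if it takes over 67 s, if anything falls off the work surface, if the arm or the gripper's body presses on something with over 40 N, if the wrist force passes 120 N, or if a joint passes its speed limit or range.

## Working session

There is one attempt and no reset: what is moved stays moved. The work goes in short steps, Python scripts to look and compute and a shell command to move; the robot and the scene stay as the last step left them, time stands still between calls to the robot, and variables do not carry over. Pictures are saved under pics/ and viewed, and the job is handed in when it is done.

```bash
ls; mkdir -p pics; cat > h.py <<'E'
import numpy as np, cv2
from plant import ctrl
def snap(cam,name):
    im=ctrl.capture(cam); cv2.imwrite(f'pics/{name}.png',im[:,:,::-1]); return im
E
python3 - <<'E'
from h import *
print(ctrl.get_state())
for c in ['scene','top','wrist']:
    snap(c,c+'0'); print(c,ctrl.camera_params(c))
    for t in ['stem','stem_tip','stand','spring_center','cap_center','spare_cell','short_spring','wrench_grip']:
        try:
            print(t,[(round(d['centre'][0]*560,1),round(d['centre'][1]*420,1),round(d['confidence'],2)) for d in ctrl.boxes_of(c,t)])
        except Exception as e: print(t,e)
E
```

```text
pics
{'t': 0.0, 'qpos': array([-7.48457497e+01,  1.50986218e+01, -2.80326840e+00,  7.21588889e+01,
       -6.48298726e-04,  8.11022143e+01]), 'joint_vel': array([-0.00322028, -0.05462304,  0.04723078,  0.02597229,  0.04575324,
        0.01863205]), 'joint_efforts': array([ 4.74299814e-04, -6.37606788e+01,  3.84563684e+01,  1.37883949e-02,
       -1.38681289e-04,  9.43480728e-06]), 'tool_pos': array([ 0.21389383, -0.47915124,  0.23083019]), 'eef_rot': array([-1.79991240e+02,  6.01479259e-02, -6.59479591e+01]), 'force': array([-0.28159001, -0.50197894,  0.30228374]), 'moment': array([0.00580474, 0.02370152, 0.00563176]), 'grip_width': 1.0038470980789023}
scene {'intrinsics': array([[542.75184718,   0.        , 280.23655931],
       [  0.        , 542.75184718, 209.62574486],
       [  0.        ,   0.        ,   1.        ]]), 'D': array([0.06876949, 0.        , 0.        , 0.        , 0.        ]), 'rvec': array([ 1.6864381 ,  1.72791948, -0.76793782]), 'tvec': array([ 0.07162617, -0.27614384,  1.77757003])}
stem [(203.3, 195.9, 0.79), (324.0, 191.4, 0.72)]
stem_tip [(206.4, 194.6, 0.
[... 959 characters left out ...]
 {'intrinsics': array([[316.3624223 ,   0.        , 277.43624191],
       [  0.        , 316.3624223 , 210.14154128],
       [  0.        ,   0.        ,   1.        ]]), 'D': array([-0.0563427,  0.       ,  0.       ,  0.       ,  0.       ]), 'mount': array([[ 9.99999323e-01, -4.34196860e-04, -1.07919369e-03,
         5.82036502e-05],
       [ 7.05343364e-04,  9.64052271e-01,  2.65711726e-01,
        -6.75405628e-02],
       [ 9.25027927e-04, -2.65712308e-01,  9.64051925e-01,
        -1.42102830e-01],
       [ 0.00000000e+00,  0.00000000e+00,  0.00000000e+00,
         1.00000000e+00]])}
stem []
stem_tip []
stand []
spring_center []
cap_center []
spare_cell []
short_spring []
wrench_grip []
```

View pics/scene0.png

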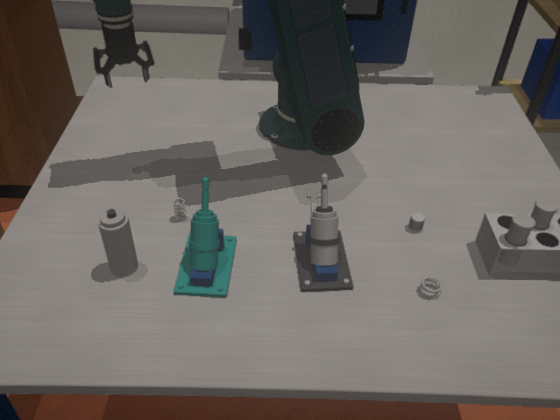

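View pics/top0.png

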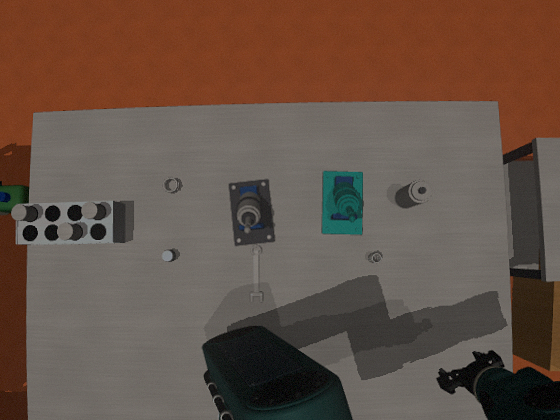

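View pics/wrist0.png

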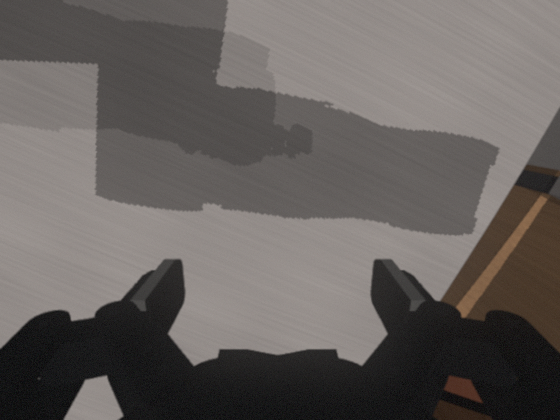

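Top shows the grey stand near (250,213), the turquoise decoy (345,203), the tall spring (375,257), the cap (170,256) and the wrench (257,272). In scene the spring is at (180,210) and the cap at (417,222). I'll zoom in on these.

```bash
python3 - <<'E'
import cv2,numpy as np
s=cv2.imread('pics/scene0.png');t=cv2.imread('pics/top0.png')
def c(im,x,y,w,k):return cv2.resize(im[y:y+w,x:x+w],None,fx=k,fy=k,interpolation=cv2.INTER_CUBIC)
def lab(im,x,y,w,k):
    o=c(im,x,y,w,k)
    for i in range(0,w,10):
        cv2.putText(o,str(x+i),(i*k,8),0,.3,(0,0,255),1);cv2.putText(o,str(y+i),(0,i*k+4),0,.3,(0,0,255),1)
        cv2.line(o,(i*k,0),(i*k,4),(0,255,255));cv2.line(o,(0,i*k),(4,i*k),(0,255,255))
    return o
cv2.imwrite('pics/z1.png',np.hstack([lab(t,210,170,80,5),lab(s,283,170,80,5)]) )
cv2.imwrite('pics/z2.png',np.vstack([np.hstack([lab(t,355,237,40,7),lab(s,160,190,40,7)]),np.hstack([lab(t,150,237,40,7),lab(s,397,202,40,7)])]))
s2=lab(s,283,215,80,5);cv2.imwrite('pics/z3.png',s2)
E
```

```text
(no output)
```

View pics/z1.png

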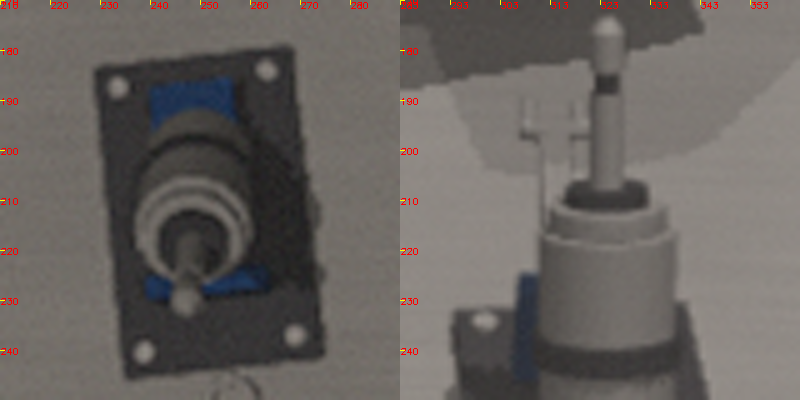

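View pics/z2.png

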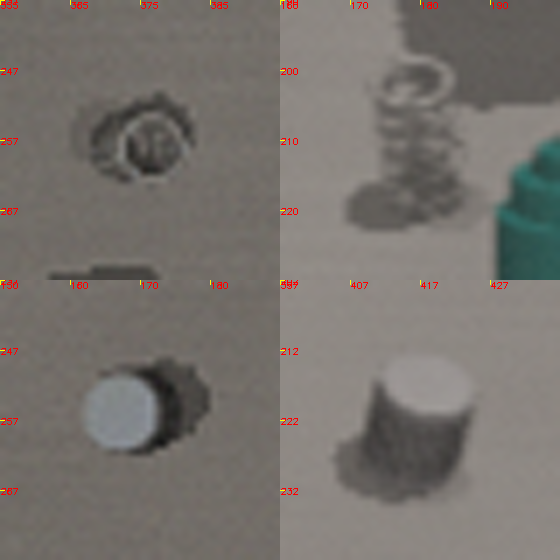

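View pics/z3.png

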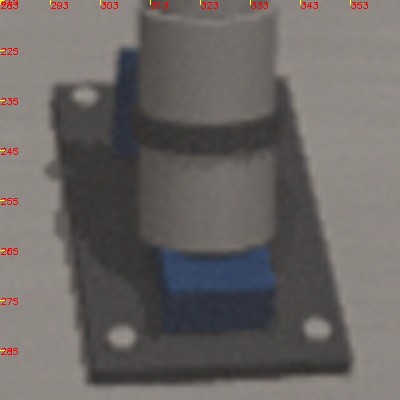

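```bash
cat >> h.py <<'E'
def ray(cam,uv,T=None):
    p=ctrl.camera_params(cam)
    n=cv2.undistortPoints(np.array([[uv]],float),p['intrinsics'],p['D'])[0,0]
    d=np.array([n[0],n[1],1.])
    if 'mount' in p:
        M=T@p['mount']; o=M[:3,3]; d=M[:3,:3]@d
    else:
        R=cv2.Rodrigues(p['rvec'])[0]; o=-R.T@p['tvec']; d=R.T@d
    return o,d/np.linalg.norm(d)
def onz(cam,uv,z,T=None):
    o,d=ray(cam,uv,T); return o+d*(z-o[2])/d[2]
def tri(rs):
    A=0;b=0
    for o,d in rs:
        P=np.eye(3)-np.outer(d,d);A=A+P;b=b+P@o
    x=np.linalg.solve(A,b); return x,[round(float(np.linalg.norm((np.eye(3)-np.outer(d,d))@(x-o))),4) for o,d in rs]
from scipy.spatial.transform import Rotation as Ro
def toolT(s=None):
    s=s or ctrl.get_state(); T=np.eye(4); T[:3,:3]=Ro.from_euler('xyz',s['eef_rot'],degrees=True).as_matrix(); T[:3,3]=s['tool_pos']; return T
def proj(cam,X,T=None):
    p=ctrl.camera_params(cam)
    if 'mount' in p:
        W=np.linalg.inv(T@p['mount']); r=cv2.Rodrigues(W[:3,:3])[0]; t=W[:3,3]
    else: r,t=p['rvec'],p['tvec']
    return cv2.projectPoints(np.array(X,float).reshape(-1,1,3),r,t,p['intrinsics'],p['D'])[0][:,0]
E
python3 - <<'E'
from h import *
np.set_printoptions(precision=4,suppress=True)
h=.4
def q(l):return np.array(l)-h
print('spring top',onz('top',q((376.7,257.7)),.056),'scene',onz('scene',q((179.3,201.4)),.056))
print('cap top',onz('top',q((167.4,255.9)),.04),onz('scene',q((418.1,217)),.04))
b=[onz('top',q(x),.014) for x in [(233.6,187.4),(263.2,184),(269,237),(238.8,240.4)]]
c=[onz('top',q(x),.012) for x in [(229,183.6),(268.4,179.2),(275,241),(235.2,246)]]
for w in (b,c):
    w=np.array(w); print(w,w.mean(0))
    for v in (w[0]-w[3],w[1]-w[2]): print(np.linalg.norm(v),np.degrees(np.arctan2(v[1],v[0])))
    for v in (w[0]-w[1],w[3]-w[2]): print(np.linalg.norm(v),np.degrees(np.arctan2(-v[0],v[1])))
sc=[onz('scene',np.array((283,215))+np.array(p)/5-h,.013) for p in [(84,95),(122,336),(317,328)]]
print('scene bolts',sc)
sc=[onz('scene',np.array((283,215))+np.array(p)/5-h,.012) for p in [(52,88),(88,372),(352,360)]]
print(sc)
print('tip',tri([ray('top',q((247,229.8))),ray('scene',q((324.5,174)))]))
E
```

```text
spring top [ 0.4703 -0.3255  0.056 ] scene [ 0.4667 -0.3246  0.056 ]
cap top [0.4856 0.2825 0.04  ] [0.4847 0.2838 0.04  ]
[[ 0.688   0.0886  0.014 ]
 [ 0.6965 -0.0008  0.014 ]
 [ 0.5369 -0.0159  0.014 ]
 [ 0.5284  0.0743  0.014 ]] [0.6125 0.0365 0.014 ]
0.16030720682646626 5.117319089414387
0.16027053829054438 5.384908955587998
0.08984290077248908 5.393825806622012
0.09059159679081258 5.41583785019457
[[ 0.7003  0.1027  0.012 ]
 [ 0.7111 -0.0166  0.012 ]
 [ 0.5248 -0.0335  0.012 ]
 [ 0.5119  0.0855  0.012 ]] [0.612  0.0345 0.012 ]
0.18911161036675805 5.23818851460142
0.18710066427432173 5.166639171265762
0.11986482333802569 5.200867381105709
0.11964676789678164 6.16390019390434
scene bolts [array([ 0.5307, -0.0161,  0.013 ]), array([ 0.6909, -0.0008,  0.013 ]), array([0.6828, 0.0892, 0.013 ])]
[array([ 0.5251, -0.0322,  0.012 ]), array([ 0.7122, -0.0166,  0.012 ]), array([0.7007, 0.1038, 0.012 ])]
tip (array([0.5494, 0.0299, 0.2175]), [0.0001, 0.0001])
```

```bash
cat >> h.py <<'E'
np.set_printoptions(precision=4,suppress=True)
yaw0=5.25
def down(yaw): return Ro.from_euler('xyz',[180,0,yaw],degrees=True).as_matrix()
def delta(p,R):
    T=toolT(); d=T[:3,:3].T@(np.array(p)-T[:3,3]); r=Ro.from_matrix(T[:3,:3].T@R).as_rotvec()
    print('t',ctrl.get_state()['t'],'trans',d,'rot',r); return d,r
E
python3 - <<'E'
from h import *
delta([.468,-.325,.17],down(90))
E
```

```text
t 1.35 trans [-0.0375 -0.2949  0.0613] rot [-0.0001  0.     -2.7218]
```

```bash
python3 -m inch '[{"rotation":[0,0,-0.136],"translation":[-0.002,-0.015,0.003],"gripper":-1},{"rotation":[0,0,-0.272],"translation":[-0.004,-0.03,0.006],"gripper":-1},{"rotation":[0,0,-0.408],"translation":[-0.006,-0.045,0.009],"gripper":-1},{"rotation":[0,0,-0.544],"translation":[-0.008,-0.06,0.012],"gripper":-1},{"rotation":[0,0,-0.68],"translation":[-0.01,-0.075,0.015],"gripper":-1},{"rotation":[0,0,-0.816],"translation":[-0.012,-0.09,0.018],"gripper":-1},{"rotation":[0,0,-0.952],"translation":[-0.014,-0.105,0.021],"gripper":-1},{"rotation":[0,0,-1.088],"translation":[-0.016,-0.12,0.024],"gripper":-1},{"rotation":[0,0,-1.224],"translation":[-0.018,-0.135,0.027],"gripper":-1},{"rotation":[0,0,-1.36],"translation":[-0.019,-0.147,0.03],"gripper":-1}]'
python3 - <<'E'
from h import *
delta([.468,-.325,.17],down(90)); print(ctrl.get_state()['qpos'])
E
```

```text
t: 2.35
tool_pos: [0.3411, -0.4016, 0.2012]
eef_rot: [-180.0, -0.0, 12.3]
force: [0.7, 0.2, -1.0]
grip_width: 1.0
t 2.35 trans [ 0.1404 -0.0478  0.0312] rot [-0.     -0.0001 -1.3559]
[-58.5289  15.8916  -6.3308  67.7799   0.0034  19.157 ]
```

```bash
python3 -m inch '[{"rotation":[0,0,-0.136],"translation":[0.014,-0.005,0.003],"gripper":-1},{"rotation":[0,0,-0.272],"translation":[0.028,-0.01,0.006],"gripper":-1},{"rotation":[0,0,-0.408],"translation":[0.042,-0.014,0.009],"gripper":-1},{"rotation":[0,0,-0.544],"translation":[0.056,-0.019,0.012],"gripper":-1},{"rotation":[0,0,-0.68],"translation":[0.07,-0.024,0.015],"gripper":-1},{"rotation":[0,0,-0.816],"translation":[0.084,-0.029,0.018],"gripper":-1},{"rotation":[0,0,-0.952],"translation":[0.098,-0.033,0.021],"gripper":-1},{"rotation":[0,0,-1.088],"translation":[0.112,-0.038,0.024],"gripper":-1},{"rotation":[0,0,-1.224],"translation":[0.126,-0.043,0.027],"gripper":-1},{"rotation":[0,0,-1.356],"translation":[0.14,-0.048,0.031],"gripper":-1}]'
python3 - <<'E'
from h import *
T=toolT();im=snap('wrist','w1'); print(T[:3,3])
print([(np.array(d['centre'])*[560,420],d['confidence']) for d in ctrl.boxes_of('wrist','spring_center')])
print(proj('wrist',[.468,-.325,.056],T))
E
```

```text
t: 3.35
tool_pos: [0.468, -0.3258, 0.1702]
eef_rot: [180.0, 0.0, 90.0]
force: [1.2, 0.7, 0.6]
grip_width: 1.002
[ 0.468  -0.3258  0.1702]
[(array([279.72 , 205.716]), 0.61)]
[[278.1696 205.9042]]
```

View pics/w1.png

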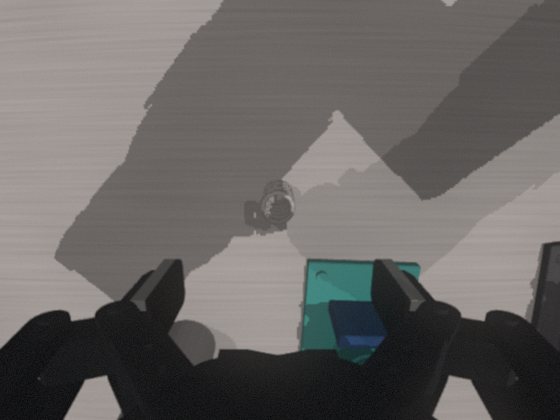

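```bash
python3 - <<'E'
import cv2
s=cv2.imread('pics/w1.png');x,y,w,k=240,165,80,7
o=cv2.resize(s[y:y+w,x:x+w],None,fx=k,fy=k,interpolation=cv2.INTER_CUBIC)
for i in range(0,w,10):
    cv2.putText(o,str(x+i),(i*k,10),0,.35,(0,0,255),1);cv2.putText(o,str(y+i),(0,i*k+4),0,.35,(0,0,255),1)
cv2.imwrite('pics/z4.png',o)
E
```

```text
(no output)
```

View pics/z4.png

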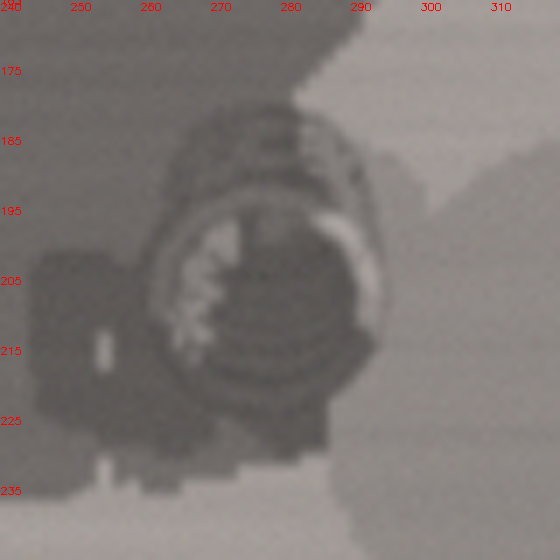

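Ring centre is at about (277.7,207), so the spring is at x 0.469, y -0.3255. Going down to grasp it.

```bash
python3 -m inch '[{"rotation":[0,0,0],"translation":[0,0.001,0.02],"gripper":-1},{"rotation":[0,0,0],"translation":[0,0.001,0.04],"gripper":-1},{"rotation":[0,0,0],"translation":[0,0.001,0.06],"gripper":-1},{"rotation":[0,0,0],"translation":[0,0.001,0.08],"gripper":-1},{"rotation":[0,0,0],"translation":[0,0.001,0.1],"gripper":-1},{"rotation":[0,0,0],"translation":[0,0.001,0.12],"gripper":-1},{"rotation":[0,0,0],"translation":[0,0.001,0.135],"gripper":-1},{"rotation":[0,0,0],"translation":[0,0.001,0.147],"gripper":-1},{"rotation":[0,0,0],"translation":[0,0.001,0.147],"gripper":0.2},{"rotation":[0,0,0],"translation":[0,0.001,0.147],"gripper":1}]' && python3 -m inch '[{"rotation":[0,0,0],"translation":[0,0,0],"gripper":1},{"rotation":[0,0,0],"translation":[0,0,0],"gripper":1},{"rotation":[0,0,0],"translation":[0,0,0],"gripper":1},{"rotation":[0,0,0],"translation":[0,0,0],"gripper":1},{"rotation":[0,0,0],"translation":[0,0,0],"gripper":1},{"rotation":[0,0,0],"translation":[0,0,-0.01],"gripper":1},{"rotation":[0,0,0],"translation":[0,0,-0.03],"gripper":1},{"rotation":[0,0,0],"translation":[0,0,-0.06],"gripper":1},{"rotation":[0,0,0],"translation":[0,0,-0.09],"gripper":1},{"rotation":[0,0,0],"translation":[0,0,-0.12],"gripper":1}]'
python3 - <<'E'
from h import *
snap('wrist','w2'); snap('scene','s2')
E
```

```text
t: 4.45
tool_pos: [0.4684, -0.3264, 0.0237]
eef_rot: [180.0, 0.0, 89.6]
force: [0.7, -0.2, 0.5]
grip_width: 0.69
t: 5.45
tool_pos: [0.4683, -0.326, 0.1453]
eef_rot: [180.0, 0.0, 89.7]
force: [-0.5, -0.7, -0.9]
grip_width: 0.321
```

View pics/w2.png

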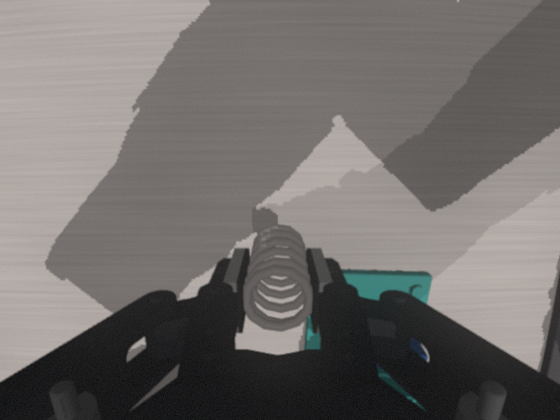

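View pics/s2.png

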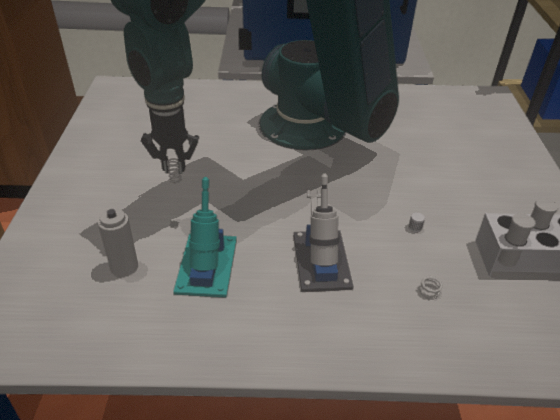

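```bash
python3 - <<'E'
from h import *
im=cv2.imread('pics/w2.png'); a=np.linspace(0,2*np.pi,60)
k=3;x,y,w=200,190,160
o=cv2.resize(im[y:y+w,x:x+w],None,fx=k,fy=k,interpolation=cv2.INTER_CUBIC); o2=o.copy()
for z in (.0235,-.0325):
  for r in (.015,.011):
    P=np.c_[r*np.cos(a),r*np.sin(a),0*a+z]
    p=(proj('wrist',P,np.eye(4))-[x,y]+.5)*k
    cv2.polylines(o2,[p.astype(int)],True,(0,0,255),1)
cv2.imwrite('pics/z5.png',np.hstack([o,o2])[:, :800*2][:, :]) if False else cv2.imwrite('pics/z5.png',cv2.resize(np.hstack([o,o2]),(800,400)))
E
```

```text
(no output)
```

View pics/z5.png

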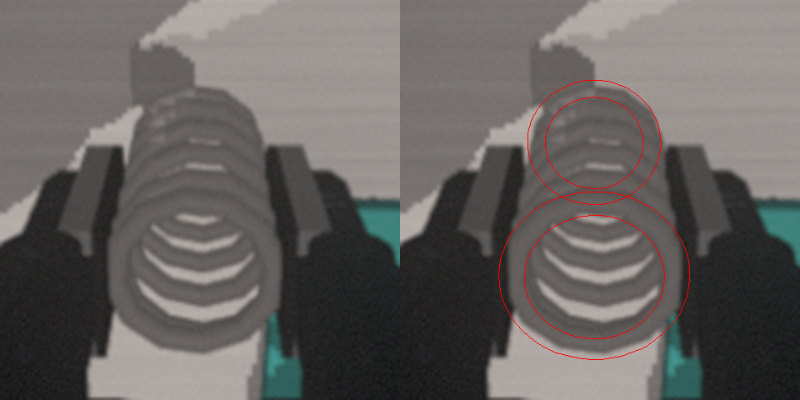

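```bash
python3 - <<'E'
from h import *
from scipy.optimize import least_squares
a=np.linspace(0,2*np.pi,181)
m=np.array([(108/2.5+200),(281/2.5+200),180/2.5+190,352/2.5+190,133/2.5+200,265/2.5+200,88/2.5+190])-.5
def pred(v,r):
    x,y,z,ty,tx=v; out=[]
    for zz in (-.028,.028):
        P=np.c_[r*np.cos(a),r*np.sin(a),0*a+zz]@Ro.from_rotvec([tx,ty,0]).as_matrix().T+[x,y,z]
        p=proj('wrist',P,np.eye(4)); out+=[p[:,0].min(),p[:,0].max(),p[:,1].min()]+([p[:,1].max()] if zz<0 else [])
    return np.array(out)
for r in (.0137,.0145,.015):
    s=least_squares(lambda v:np.r_[pred(v,r)-m,v[3:]*5],[0,0,-.005,0,0],x_scale=[.001,.001,.001,.01,.01])
    print(r,s.x,s.fun)
print(ctrl.get_state()['t'])
# scene view: expected vs
T=toolT(); print(T[:3,3],proj('scene',[T[:3,3]+[0,0,.0325],T[:3,3]-[0,0,.0235]]))
s=cv2.imread('pics/s2.png')[120:200,135:215];cv2.imwrite('pics/z6.png',cv2.resize(s,None,fx=6,fy=6,interpolation=cv2.INTER_CUBIC))
E
```

```text
0.0137 [ 0.0005 -0.0024 -0.0086  0.0187 -0.0703] [-1.7923  1.7767  0.8632 -1.1246  1.4474 -1.4305  0.2933  0.0936 -0.3513]
0.0145 [ 0.0005  0.0008 -0.0026  0.0194 -0.0565] [-1.8374  1.8196  1.0025 -1.3714  0.9618 -0.9439  0.4162  0.0971 -0.2826]
0.015 [ 0.0005  0.0028  0.0012  0.0199 -0.0481] [-1.8678  1.8485  1.0852 -1.5283  0.6729 -0.6547  0.4998  0.0993 -0.2403]
5.55
[ 0.4698 -0.3273  0.1477] [[172.3419 161.9561]
 [174.8322 180.4924]]
```

View pics/z6.png

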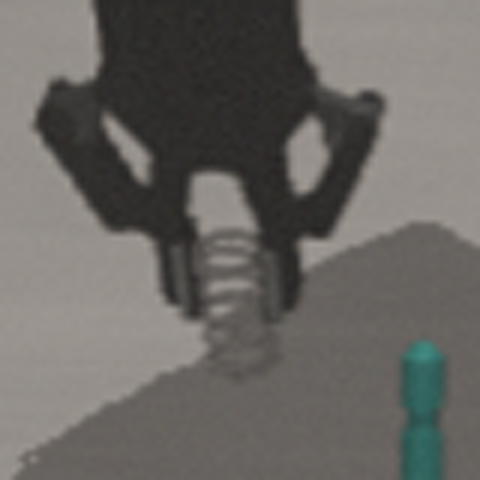

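The spring is held centred, and wrist and scene agree to about 1 mm with no visible slip. Next is the stand-off along the stem axis.

```bash
cat >> h.py <<'E'
def stemframe(foot=(.5811,.0332,.145),yaw=5.25,lean=28.):
    return np.array(foot), Ro.from_euler('zy',[yaw,-lean],degrees=True).as_matrix() if False else (Ro.from_euler('z',yaw,degrees=True)*Ro.from_euler('y',-lean,degrees=True)).as_matrix()
def target(h,**k):
    f,S=stemframe(**k); R=np.c_[S[:,1],S[:,0],-S[:,2]]
    return f+S[:,2]*h,R
E
python3 - <<'E'
from h import *
p,R=target(.1415);print(p,R,np.linalg.det(R)); 
delta([.469,-.326,.30],R)
E
```

```text
[0.5149 0.0271 0.2699] [[-0.0915  0.8792  0.4675]
 [ 0.9958  0.0808  0.043 ]
 [ 0.      0.4695 -0.8829]] 1.0000000000000004
t 5.55 trans [ 0.0006 -0.0001 -0.1523] rot [-0.484   0.0281 -0.0944]
```

```bash
python3 -m inch '[{"rotation":[0,0,0],"translation":[0,0,-0.02],"gripper":1},{"rotation":[0,0,0],"translation":[0,0,-0.04],"gripper":1},{"rotation":[0,0,0],"translation":[0,0,-0.06],"gripper":1},{"rotation":[-0.06,0.003,-0.012],"translation":[0,0,-0.08],"gripper":1},{"rotation":[-0.12,0.007,-0.024],"translation":[0,0,-0.1],"gripper":1},{"rotation":[-0.2,0.011,-0.04],"translation":[0,0,-0.12],"gripper":1},{"rotation":[-0.28,0.016,-0.055],"translation":[0,0,-0.135],"gripper":1},{"rotation":[-0.36,0.021,-0.07],"translation":[0,0,-0.15],"gripper":1},{"rotation":[-0.43,0.025,-0.084],"translation":[0,0,-0.152],"gripper":1},{"rotation":[-0.484,0.028,-0.094],"translation":[0,0,-0.152],"gripper":1}]'
python3 - <<'E'
from h import *
p,R=target(.1515);print(p);delta(p,R)
E
```

```text
t: 6.55
tool_pos: [0.4681, -0.326, 0.296]
eef_rot: [152.1, -0.2, 95.2]
force: [0.7, -0.1, -0.7]
grip_width: 0.327
[0.5103 0.0267 0.2788]
t 6.55 trans [0.3473 0.0569 0.051 ] rot [-0.001  -0.003  -0.0019]
```

```bash
python3 -m inch '[{"rotation":[0,0,0],"translation":[0.02,0.003,0.002],"gripper":1},{"rotation":[0,0,0],"translation":[0.06,0.008,0.006],"gripper":1},{"rotation":[0,0,0],"translation":[0.1,0.015,0.012],"gripper":1},{"rotation":[0,0,0],"translation":[0.145,0.022,0.018],"gripper":1},{"rotation":[0,0,0],"translation":[0.19,0.03,0.025],"gripper":1},{"rotation":[0,0,0],"translation":[0.235,0.038,0.033],"gripper":1},{"rotation":[0,0,0],"translation":[0.28,0.045,0.04],"gripper":1},{"rotation":[0,0,0],"translation":[0.315,0.051,0.046],"gripper":1},{"rotation":[0,0,0],"translation":[0.338,0.055,0.049],"gripper":1},{"rotation":[0,0,0],"translation":[0.347,0.057,0.051],"gripper":1}]'
python3 - <<'E'
from h import *
T=toolT();im=snap('wrist','w3');snap('scene','s3');snap('top','t3')
p,R=target(.1515);delta(p,R);print(T[:3,3])
f,S=stemframe();a=np.linspace(0,2*np.pi,60)
o=cv2.imread('pics/w3.png')
for h,r in ((0,.019),(.0,.008),(.044,.008),(.072,.008),(.078,.0035)):
    P=f+(np.c_[r*np.cos(a),r*np.sin(a),0*a+h])@S.T
    cv2.polylines(o,[proj('wrist',P,T).astype(int)],True,(0,0,255),1)
cv2.imwrite('pics/w3o.png',o)
k=5;x,y,w=220,90,160
cv2.imwrite('pics/z7.png',np.hstack([cv2.resize(q[y:y+w//1,x:x+w//2+20],None,fx=4,fy=4,interpolation=cv2.INTER_CUBIC)[:600] for q in (im[:,:,::-1],o)]))
E
```

```text
t: 7.55
tool_pos: [0.5102, 0.0284, 0.2782]
eef_rot: [152.2, -0.3, 95.4]
force: [0.2, -0.6, -1.2]
grip_width: 0.322
t 7.7 trans [ 0.0005  0.0001 -0.0007] rot [-0.0046 -0.0042 -0.0017]
[0.5102 0.0284 0.2782]
```

View pics/w3.png

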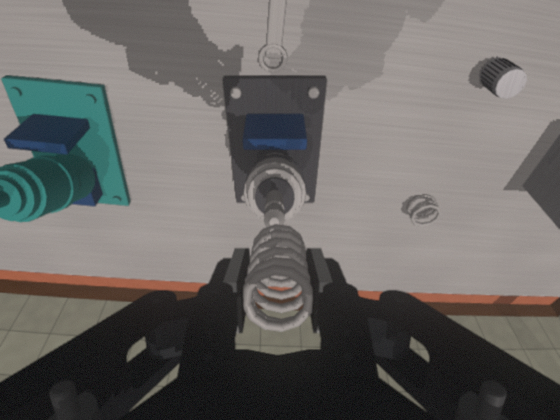

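View pics/z7.png

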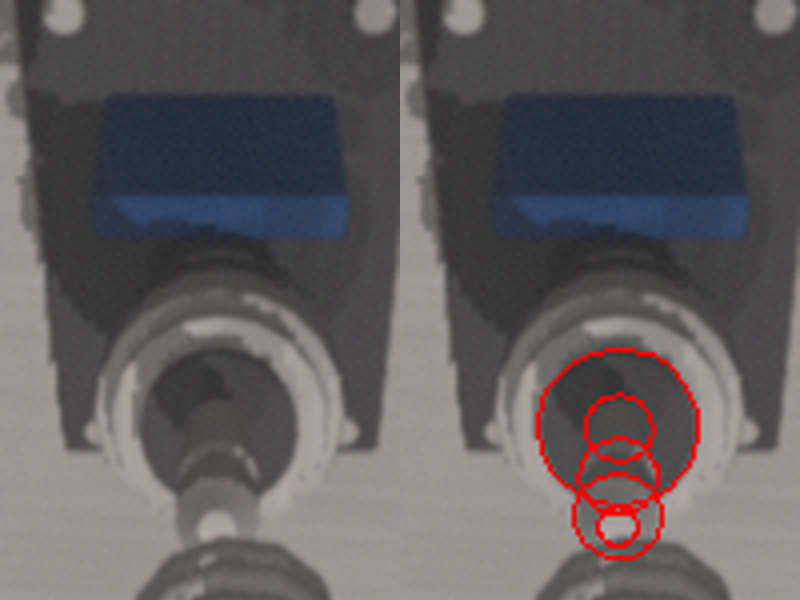

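View pics/s3.png

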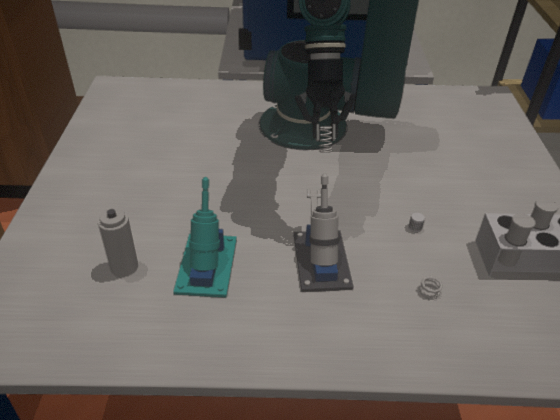

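Overlay agrees with the image to about 1 px: seat centre near (275,196), tip near (274,221). Advancing along the axis.

```bash
python3 -m inch '[{"rotation":[0,-0.002,0],"translation":[0,0,0.005],"gripper":1},{"rotation":[0,-0.003,0],"translation":[0,0,0.012],"gripper":1},{"rotation":[0,-0.003,0],"translation":[0,0,0.02],"gripper":1},{"rotation":[0,-0.003,0],"translation":[0,0,0.028],"gripper":1},{"rotation":[0,-0.003,0],"translation":[0,0,0.034],"gripper":1},{"rotation":[0,-0.003,0],"translation":[0,0,0.039],"gripper":1},{"rotation":[0,-0.003,0],"translation":[0,0,0.042],"gripper":1},{"rotation":[0,-0.003,0],"translation":[0,0,0.043],"gripper":1},{"rotation":[0,-0.003,0],"translation":[0,0,0.043],"gripper":1},{"rotation":[0,-0.003,0],"translation":[0,0,0.043],"gripper":1}]'
cat >> h.py <<'E'
def look(cam,name,spr=True,crop=None,k=4):
    T=toolT();im=snap(cam,name);s=ctrl.get_state()
    f,S=stemframe();a=np.linspace(0,2*np.pi,60)
    o=im[:,:,::-1].copy();x,y,w,hh=crop;o=cv2.resize(o[y:y+hh,x:x+w],None,fx=k,fy=k,interpolation=cv2.INTER_CUBIC);b=o.copy()
    def pl(P,c): cv2.polylines(o,[((proj(cam,P,T)-[x,y]+.5)*k).astype(int)],True,c,1)
    for h,r in ((0,.019),(.0,.008),(.044,.008),(.072,.008),(.078,.0035)):
        pl(f+(np.c_[r*np.cos(a),r*np.sin(a),0*a+h])@S.T,(0,0,255))
    if spr:
        for z in (.0235,-.0325): pl(T[:3,3]+np.c_[.015*np.cos(a),.015*np.sin(a),0*a+z]@T[:3,:3].T,(0,255,0))
    cv2.imwrite(f'pics/{name}o.png',np.hstack([b,o]))
    d=S.T@(T[:3,3]-f); print('tcp in stem',d,'force stem',S.T@s['force'],'mom',s['moment'],'grip',s['grip_width'],'t',s['t'])
E
python3 - <<'E'
from h import *
look('wrist','w4',crop=(225,150,100,150))
look('scene','s4',crop=(290,130,80,100),k=5)
E
```

```text
t: 8.7
tool_pos: [0.5307, 0.0283, 0.2405]
eef_rot: [152.2, -0.1, 95.2]
force: [0.6, 0.8, 0.4]
grip_width: 0.322
tcp in stem [ 0.0001 -0.0003  0.1081] force stem [-0.4067 -0.0116 -0.4536] mom [-0.0217  0.4598 -0.0176] grip 0.31861642975182974 t 8.75
tcp in stem [ 0.0001 -0.0003  0.1081] force stem [ 0.2582  0.6395 -1.6568] mom [-0.0368  0.5088  0.017 ] grip 0.31975181126040064 t 8.8
```

View pics/w4o.png

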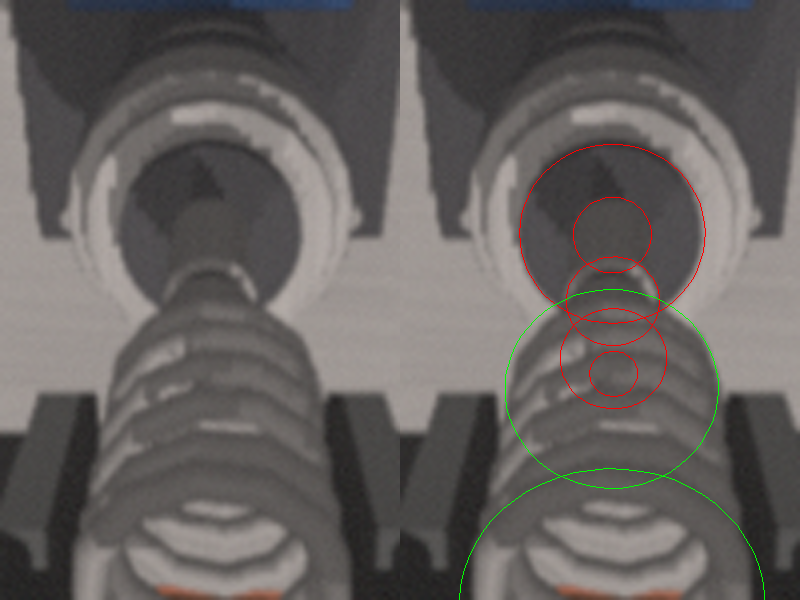

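View pics/s4o.png

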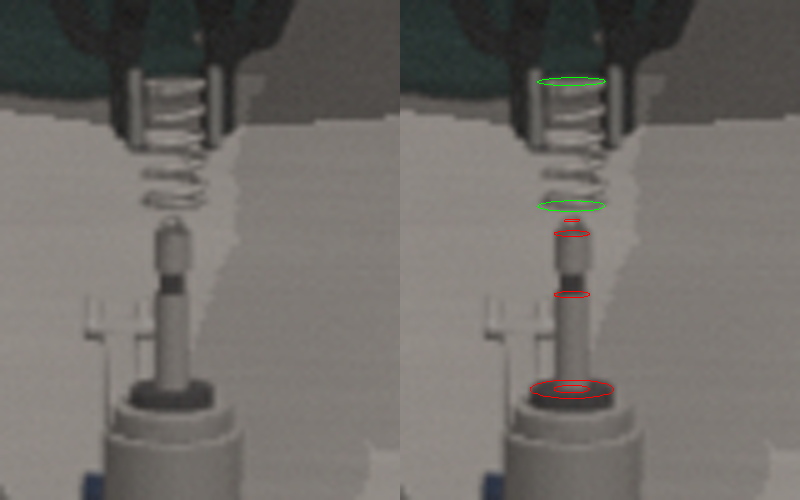

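```bash
python3 -m inch '[{"rotation":[0,0,0],"translation":[0,-0.0005,0.003],"gripper":1},{"rotation":[0,0,0],"translation":[0,-0.0005,0.006],"gripper":1},{"rotation":[0,0,0],"translation":[0,-0.0005,0.009],"gripper":1},{"rotation":[0,0,0],"translation":[0,-0.0005,0.012],"gripper":1},{"rotation":[0,0,0],"translation":[0,-0.0005,0.015],"gripper":1},{"rotation":[0,0,0],"translation":[0,-0.0005,0.018],"gripper":1},{"rotation":[0,0,0],"translation":[0,-0.0005,0.02],"gripper":1},{"rotation":[0,0,0],"translation":[0,-0.0005,0.022],"gripper":1},{"rotation":[0,0,0],"translation":[0,-0.0005,0.022],"gripper":1},{"rotation":[0,0,0],"translation":[0,-0.0005,0.022],"gripper":1}]'
python3 - <<'E'
from h import *
look('wrist','w5',crop=(225,150,100,150))
look('scene','s5',crop=(290,130,80,100),k=5)
E
```

```text
t: 9.8
tool_pos: [0.5404, 0.0292, 0.2206]
eef_rot: [152.2, -0.1, 95.1]
force: [0.0, 1.2, -1.0]
grip_width: 0.318
tcp in stem [-0.0006 -0.0003  0.0859] force stem [ 0.7161 -0.1112 -0.5726] mom [-0.0619  0.4906  0.0064] grip 0.31847863905857593 t 9.85
tcp in stem [-0.0006 -0.0003  0.0859] force stem [-0.9204 -0.2276 -0.3335] mom [-0.0949  0.4522 -0.0755] grip 0.3205357202020177 t 9.9
```

View pics/w5o.png

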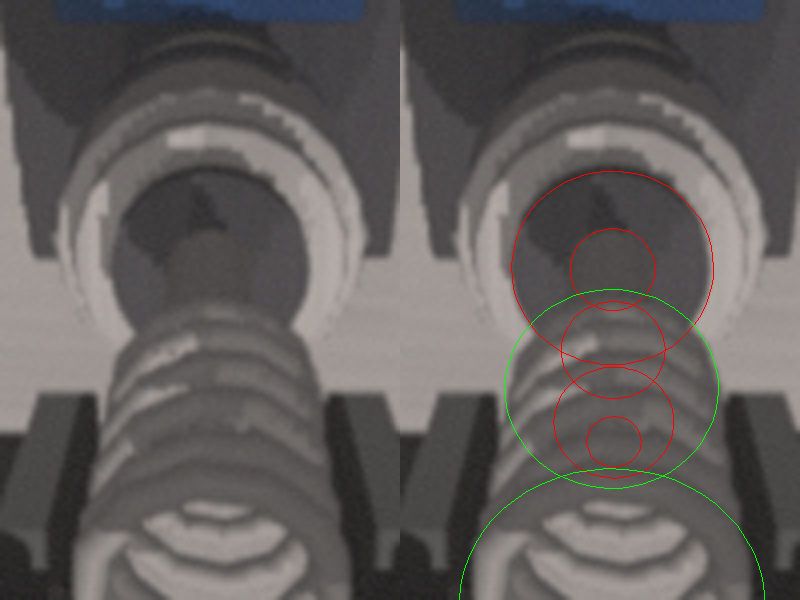

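View pics/s5o.png

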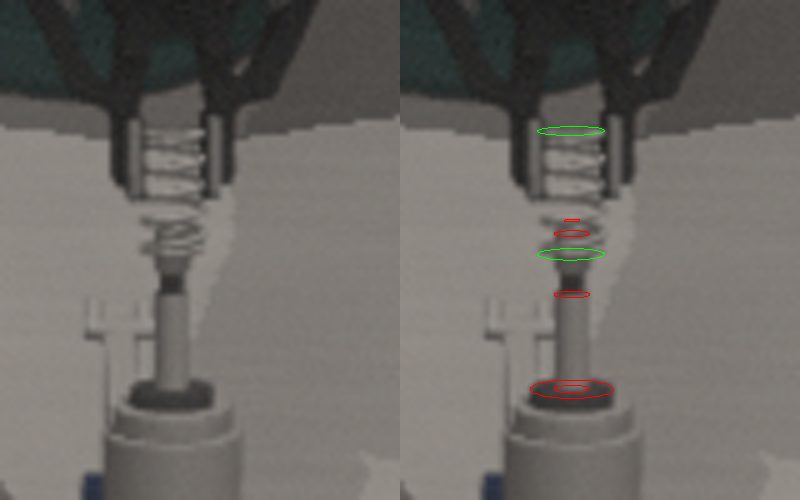

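```bash
python3 -m inch '[{"rotation":[0,0,0.01],"translation":[0,0,0.003],"gripper":1},{"rotation":[0,0,0.03],"translation":[0,0,0.006],"gripper":1},{"rotation":[0,0,0.05],"translation":[0,0,0.009],"gripper":1},{"rotation":[0,0,0.07],"translation":[0,0,0.011],"gripper":1},{"rotation":[0,0,0.09],"translation":[0,0,0.013],"gripper":1},{"rotation":[0,0,0.07],"translation":[0,0,0.015],"gripper":1},{"rotation":[0,0,0.05],"translation":[0,0,0.017],"gripper":1},{"rotation":[0,0,0.03],"translation":[0,0,0.019],"gripper":1},{"rotation":[0,0,0.01],"translation":[0,0,0.021],"gripper":1},{"rotation":[0,0,0],"translation":[0,0,0.022],"gripper":1}]'
python3 - <<'E'
from h import *
look('wrist','w6',crop=(225,150,100,150))
look('scene','s6',crop=(290,130,80,100),k=5)
E
```

```text
t: 10.9
tool_pos: [0.5507, 0.0301, 0.2009]
eef_rot: [152.2, -0.1, 95.2]
force: [-0.3, 0.7, -0.4]
grip_width: 0.324
tcp in stem [-0.0008 -0.0003  0.0637] force stem [-0.606   0.4696 -0.1988] mom [-0.0224  0.4959 -0.072 ] grip 0.32150946664990715 t 10.95
tcp in stem [-0.0008 -0.0003  0.0636] force stem [-0.6671 -1.0638 -0.598 ] mom [-0.0417  0.4899 -0.0139] grip 0.3210423521854378 t 11.0
```

View pics/w6o.png

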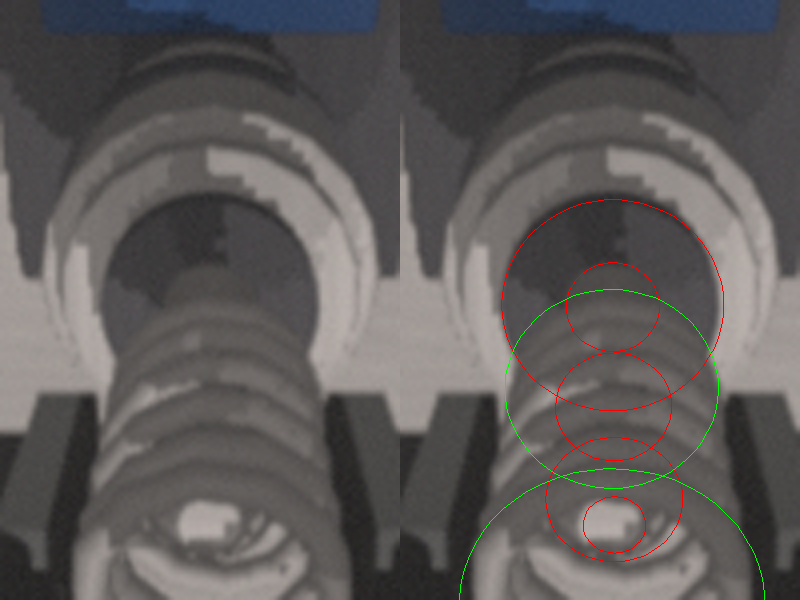

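View pics/s6o.png

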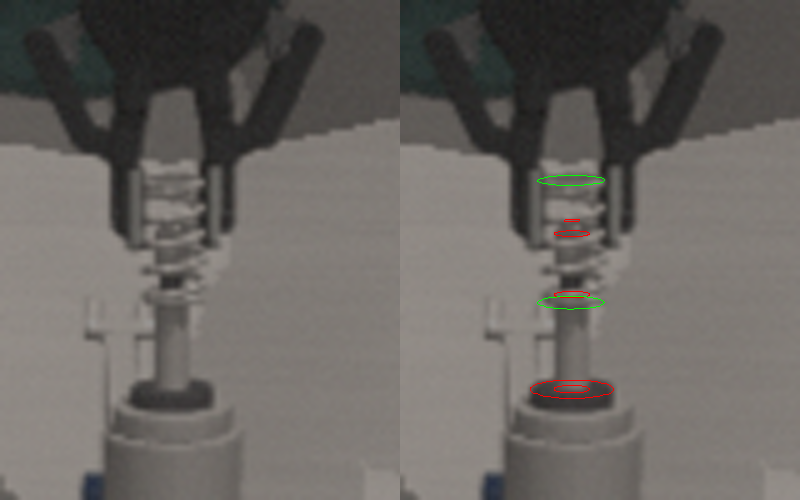

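```bash
python3 -m inch '[{"rotation":[0,0,0.01],"translation":[0,0,0.003],"gripper":1},{"rotation":[0,0,0.03],"translation":[0,0,0.007],"gripper":1},{"rotation":[0,0,0.05],"translation":[0,0,0.011],"gripper":1},{"rotation":[0,0,0.07],"translation":[0,0,0.015],"gripper":1},{"rotation":[0,0,0.09],"translation":[0,0,0.019],"gripper":1},{"rotation":[0,0,0.07],"translation":[0,0,0.023],"gripper":1},{"rotation":[0,0,0.05],"translation":[0,0,0.027],"gripper":1},{"rotation":[0,0,0.03],"translation":[0,0,0.031],"gripper":1},{"rotation":[0,0,0.01],"translation":[0,0,0.034],"gripper":1},{"rotation":[0,0,0],"translation":[0,0,0.036],"gripper":1}]'
python3 - <<'E'
from h import *
look('wrist','w7',crop=(225,150,100,150))
look('scene','s7',crop=(290,130,80,100),k=5)
E
```

```text
t: 12.0
tool_pos: [0.5674, 0.0317, 0.1689]
eef_rot: [152.2, -0.1, 95.2]
force: [0.4, 0.3, -1.0]
grip_width: 0.319
tcp in stem [-0.0009 -0.0002  0.0276] force stem [-0.4078 -0.1817 -0.7634] mom [-0.0545  0.4428  0.0179] grip 0.3210468277693009 t 12.05
tcp in stem [-0.001  -0.0003  0.0274] force stem [-1.1606 -0.2969 -0.4162] mom [-0.0367  0.5228 -0.0578] grip 0.31744315646494353 t 12.1
```

View pics/s7o.png

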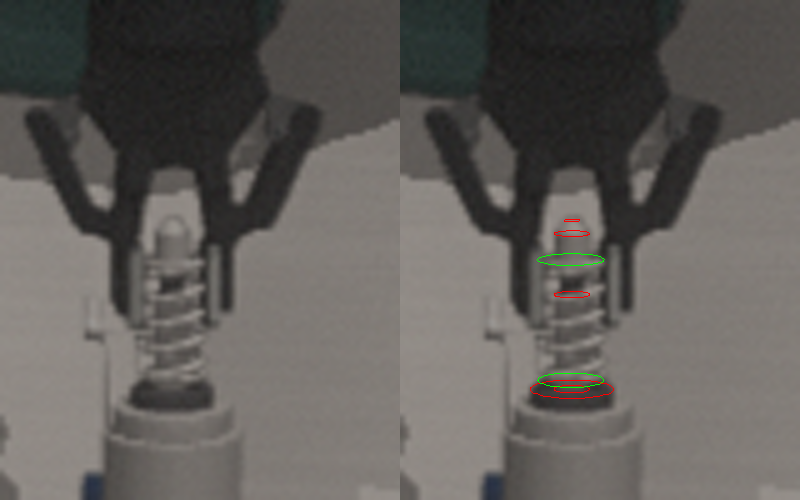

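```bash
python3 -m inch '[{"rotation":[0,0,0],"translation":[0,0,0.0005],"gripper":1},{"rotation":[0,0,0],"translation":[0,0,0.001],"gripper":1},{"rotation":[0,0,0],"translation":[0,0,0.0015],"gripper":1},{"rotation":[0,0,0],"translation":[0,0,0.002],"gripper":1},{"rotation":[0,0,0],"translation":[0,0,0.0025],"gripper":1},{"rotation":[0,0,0],"translation":[0,0,0.003],"gripper":1},{"rotation":[0,0,0],"translation":[0,0,0.0035],"gripper":1},{"rotation":[0,0,0],"translation":[0,0,0.0038],"gripper":1},{"rotation":[0,0,0],"translation":[0,0,0.0038],"gripper":1},{"rotation":[0,0,0],"translation":[0,0,0.0038],"gripper":1}]'
python3 - <<'E'
from h import *
look('scene','s8',crop=(290,130,80,100),k=5)
E
```

```text
t: 13.1
tool_pos: [0.5691, 0.0319, 0.1659]
eef_rot: [152.2, -0.1, 95.1]
force: [-0.3, 0.7, -0.8]
grip_width: 0.32
tcp in stem [-0.0009 -0.0002  0.0241] force stem [-0.0774 -0.6637 -1.1147] mom [-0.0222  0.4413  0.0174] grip 0.3201918355685472 t 13.15
```

```bash
python3 -m inch '[{"rotation":[0,0,0],"translation":[0,0,0.0004],"gripper":1},{"rotation":[0,0,0],"translation":[0,0,0.0008],"gripper":1},{"rotation":[0,0,0],"translation":[0,0,0.0012],"gripper":1},{"rotation":[0,0,0],"translation":[0,0,0.0016],"gripper":1},{"rotation":[0,0,0],"translation":[0,0,0.002],"gripper":1},{"rotation":[0,0,0],"translation":[0,0,0.002],"gripper":1},{"rotation":[0,0,0],"translation":[0,0,0.002],"gripper":1},{"rotation":[0,0,0],"translation":[0,0,0.002],"gripper":1},{"rotation":[0,0,0],"translation":[0,0,0.002],"gripper":1},{"rotation":[0,0,0],"translation":[0,0,0.002],"gripper":1}]'
python3 - <<'E'
from h import *
look('scene','s9',crop=(290,130,80,100),k=5)
E
```

```text
t: 14.15
tool_pos: [0.5698, 0.0319, 0.1653]
eef_rot: [152.2, -0.1, 95.1]
force: [-19.7, -0.7, 24.5]
grip_width: 0.317
tcp in stem [-0.0005 -0.0002  0.0233] force stem [-6.7846  1.1859 32.503 ] mom [-0.0597  1.8158  0.0508] grip 0.3202177386802611 t 14.2
```

View pics/s9o.png

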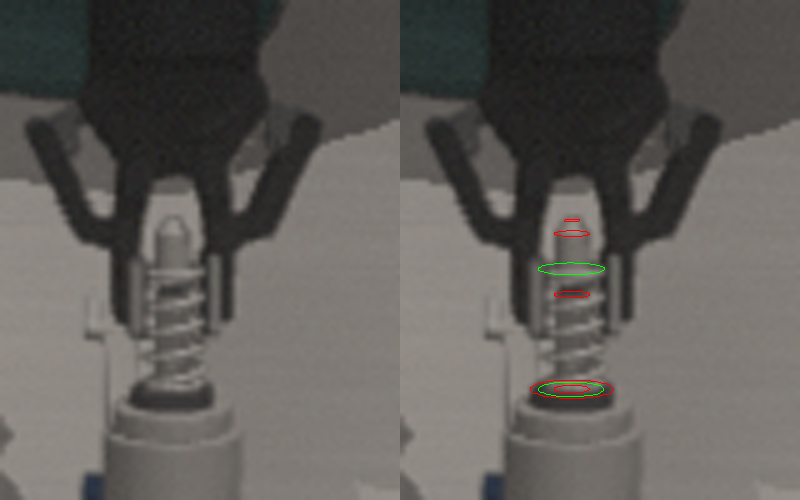

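Seat contact at TCP height 23.3 mm with 32 N, exactly where expected. Releasing and backing off.

```bash
python3 -m inch '[{"rotation":[0,0,0],"translation":[0,0,-0.001],"gripper":1},{"rotation":[0,0,0],"translation":[0,0,-0.001],"gripper":0},{"rotation":[0,0,0],"translation":[0,0,-0.001],"gripper":-1},{"rotation":[0,0,0],"translation":[0,0,-0.001],"gripper":-1},{"rotation":[0,0,0],"translation":[0,0,-0.001],"gripper":-1},{"rotation":[0,0,0],"translation":[0,0,-0.001],"gripper":-1},{"rotation":[0,0,0],"translation":[0,0,-0.01],"gripper":-1},{"rotation":[0,0,0],"translation":[0,0,-0.03],"gripper":-1},{"rotation":[0,0,0],"translation":[0,0,-0.055],"gripper":-1},{"rotation":[0,0,0],"translation":[0,0,-0.085],"gripper":-1}]'
python3 - <<'E'
from h import *
look('wrist','w10',spr=False,crop=(225,150,100,150))
look('scene','s10',spr=False,crop=(290,130,80,100),k=5)
E
```

```text
t: 15.2
tool_pos: [0.5296, 0.0283, 0.24]
eef_rot: [152.3, -0.1, 95.2]
force: [0.7, 0.2, 0.5]
grip_width: 0.997
tcp in stem [-0.001  -0.0002  0.1082] force stem [4.0976 0.4206 5.1429] mom [ 0.0384  0.2183 -0.0043] grip 0.9986716863656188 t 15.25
tcp in stem [ 0.0012 -0.0003  0.1124] force stem [-0.628  -0.1603 -0.4654] mom [-0.0704  0.3726 -0.0156] grip 0.9992552071798362 t 15.3
```

View pics/w10o.png

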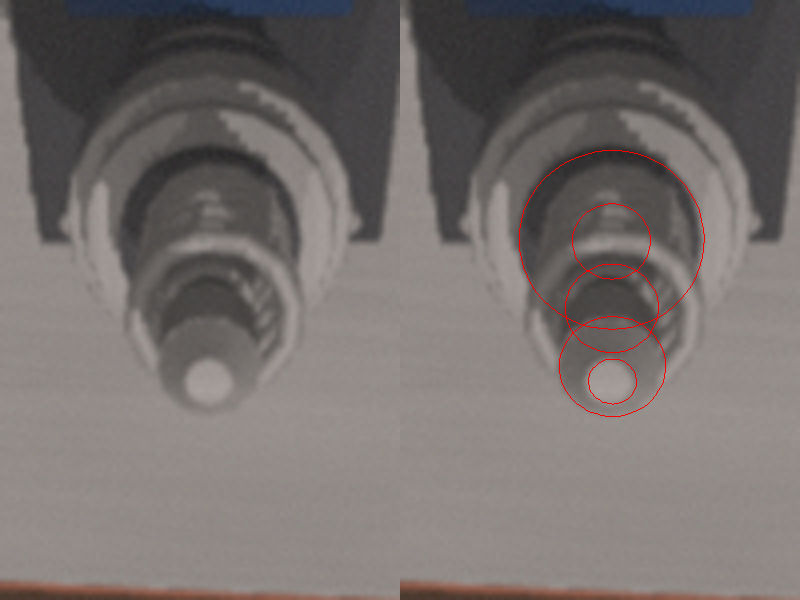

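View pics/s10o.png

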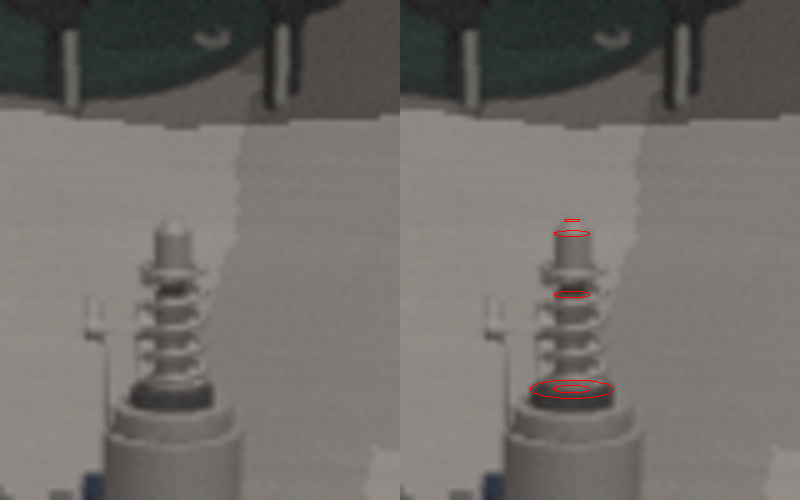

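```bash
python3 - <<'E'
from h import *
delta([.485,.283,.19],down(95.25))
T=toolT(); 
E
```

```text
t 15.3 trans [ 0.258  -0.0452  0.0366] rot [ 0.4896 -0.0002 -0.002 ]
```

```bash
python3 -m inch '[{"rotation":[0,0,0],"translation":[0,0,-0.03],"gripper":-1},{"rotation":[0.03,0,0],"translation":[0.02,-0.01,-0.04],"gripper":-1},{"rotation":[0.08,0,0],"translation":[0.06,-0.02,-0.04],"gripper":-1},{"rotation":[0.14,0,0],"translation":[0.1,-0.03,-0.04],"gripper":-1},{"rotation":[0.2,0,0],"translation":[0.14,-0.04,-0.03],"gripper":-1},{"rotation":[0.27,0,0],"translation":[0.18,-0.045,-0.015],"gripper":-1},{"rotation":[0.34,0,0],"translation":[0.21,-0.045,0],"gripper":-1},{"rotation":[0.41,0,0],"translation":[0.235,-0.045,0.015],"gripper":-1},{"rotation":[0.46,0,0],"translation":[0.25,-0.045,0.03],"gripper":-1},{"rotation":[0.49,0,0],"translation":[0.258,-0.045,0.037],"gripper":-1}]'
python3 - <<'E'
from h import *
T=toolT();im=snap('wrist','w11'); print(T[:3,3])
print([(np.array(d['centre'])*[560,420],d['confidence']) for d in ctrl.boxes_of('wrist','cap_center')])
print(proj('wrist',[[.485,.283,.04],[.485,.283,.0]],T))
x,y,w,k=230,150,110,6
cv2.imwrite('pics/z11.png',cv2.resize(im[y:y+100,x:x+w,::-1],None,fx=k,fy=k,interpolation=cv2.INTER_CUBIC))
E
```

```text
t: 16.3
tool_pos: [0.4851, 0.2846, 0.1843]
eef_rot: [-179.5, -0.1, 95.2]
force: [0.3, -0.2, 0.6]
grip_width: 0.993
[0.4851 0.2846 0.1843]
[(array([276.528, 197.82 ]), 0.94)]
[[275.2478 198.7696]
 [275.4028 190.2705]]
```

View pics/w11.png

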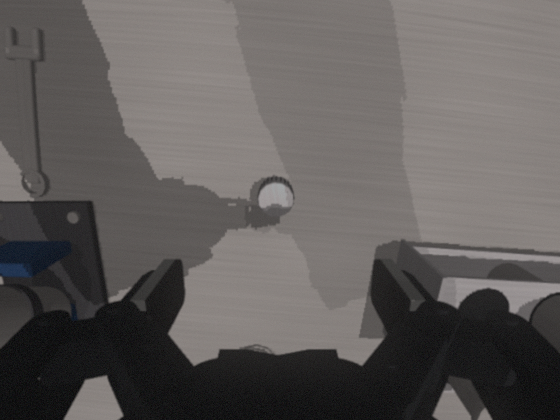

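View pics/z11.png

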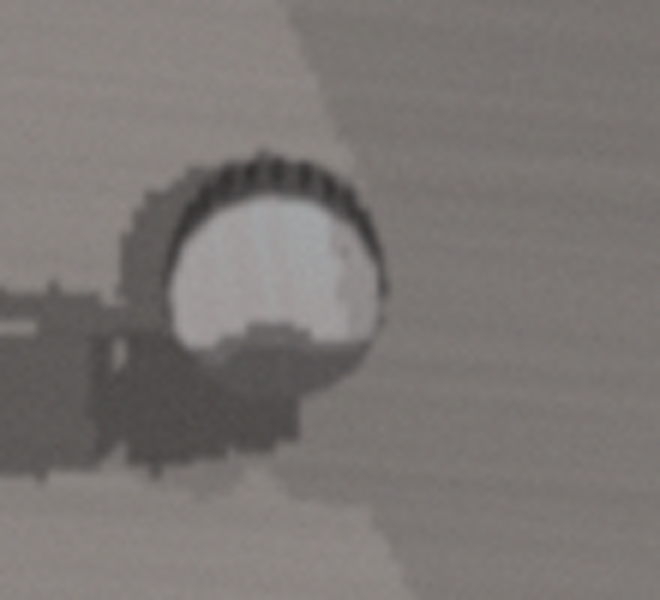

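```bash
python3 - <<'E'
from h import *
delta([.485,.283,.012],down(95.25))
E
```

```text
t 16.4 trans [-0.0012  0.0012  0.1723] rot [-0.0086 -0.0012 -0.0011]
```

```bash
python3 -m inch '[{"rotation":[-0.008,0,0],"translation":[-0.001,0.001,0.02],"gripper":-1},{"rotation":[-0.008,0,0],"translation":[-0.001,0.001,0.045],"gripper":-1},{"rotation":[-0.008,0,0],"translation":[-0.001,0.001,0.075],"gripper":-1},{"rotation":[-0.008,0,0],"translation":[-0.001,0.001,0.105],"gripper":-1},{"rotation":[-0.008,0,0],"translation":[-0.001,0.001,0.13],"gripper":-1},{"rotation":[-0.008,0,0],"translation":[-0.001,0.001,0.15],"gripper":-1},{"rotation":[-0.008,0,0],"translation":[-0.001,0.001,0.163],"gripper":-1},{"rotation":[-0.008,0,0],"translation":[-0.001,0.001,0.17],"gripper":-1},{"rotation":[-0.008,0,0],"translation":[-0.001,0.001,0.172],"gripper":-1},{"rotation":[-0.008,0,0],"translation":[-0.001,0.001,0.172],"gripper":-1}]'
python3 - <<'E'
from h import *
delta([.485,.283,.012],down(95.25))
E
```

```text
t: 17.4
tool_pos: [0.4853, 0.2825, 0.0147]
eef_rot: [179.8, -0.1, 95.1]
force: [0.2, -0.2, 0.3]
grip_width: 1.001
t 17.4 trans [ 0.0005 -0.0002  0.0027] rot [ 0.0035 -0.0021 -0.002 ]
```

```bash
python3 -m inch '[{"rotation":[0,0,0],"translation":[0,0,0],"gripper":0},{"rotation":[0,0,0],"translation":[0,0,0],"gripper":1},{"rotation":[0,0,0],"translation":[0,0,0],"gripper":1},{"rotation":[0,0,0],"translation":[0,0,0],"gripper":1},{"rotation":[0,0,0],"translation":[0,0,0],"gripper":1},{"rotation":[0,0,0],"translation":[0,0,0],"gripper":1},{"rotation":[0,0,0],"translation":[0,0,0],"gripper":1},{"rotation":[0,0,0],"translation":[0,0,0],"gripper":1},{"rotation":[0,0,0],"translation":[0,0,0],"gripper":1},{"rotation":[0,0,0],"translation":[0,0,0],"gripper":1}]'
python3 - <<'E'
from h import *
delta([.485,.283,.3],target(0)[1])
E
```

```text
t: 18.4
tool_pos: [0.4853, 0.2827, 0.0146]
eef_rot: [179.8, -0.1, 95.2]
force: [-2.7, -0.2, 7.5]
grip_width: 0.378
t 18.4 trans [ 0.0009  0.0007 -0.2854] rot [-0.4854 -0.0017 -0.0022]
```

```bash
python3 -m inch '[{"rotation":[0,0,0],"translation":[0,0,-0.01],"gripper":1},{"rotation":[0,0,0],"translation":[0,0,-0.04],"gripper":1},{"rotation":[0,0,0],"translation":[0,0,-0.08],"gripper":1},{"rotation":[-0.05,0,0],"translation":[0,0,-0.12],"gripper":1},{"rotation":[-0.11,0,0],"translation":[0,0,-0.16],"gripper":1},{"rotation":[-0.18,0,0],"translation":[0,0,-0.2],"gripper":1},{"rotation":[-0.26,0,0],"translation":[0,0,-0.235],"gripper":1},{"rotation":[-0.34,0,0],"translation":[0,0,-0.26],"gripper":1},{"rotation":[-0.42,0,0],"translation":[0,0,-0.278],"gripper":1},{"rotation":[-0.485,0,-0.002],"translation":[0,0,-0.285],"gripper":1}]'
python3 - <<'E'
from h import *
p,R=target(.1535);print(p);delta(p,R)
E
```

```text
t: 19.4
tool_pos: [0.4843, 0.2821, 0.302]
eef_rot: [151.7, -0.2, 95.3]
force: [0.5, -0.9, -1.6]
grip_width: 0.371
[0.5093 0.0266 0.2805]
t 19.4 trans [-0.2568 -0.0086  0.019 ] rot [ 0.0049 -0.0025 -0.001 ]
```

```bash
python3 -m inch '[{"rotation":[0,0,0],"translation":[-0.015,0,0],"gripper":1},{"rotation":[0,0,0],"translation":[-0.045,-0.001,0.002],"gripper":1},{"rotation":[0,0,0],"translation":[-0.085,-0.002,0.005],"gripper":1},{"rotation":[0,0,0],"translation":[-0.125,-0.003,0.008],"gripper":1},{"rotation":[0,0,0],"translation":[-0.165,-0.005,0.011],"gripper":1},{"rotation":[0,0,0],"translation":[-0.2,-0.007,0.014],"gripper":1},{"rotation":[0,0,0],"translation":[-0.23,-0.008,0.017],"gripper":1},{"rotation":[0,0,0],"translation":[-0.25,-0.009,0.019],"gripper":1},{"rotation":[0,0,0],"translation":[-0.257,-0.009,0.019],"gripper":1},{"rotation":[0,0,0],"translation":[-0.257,-0.009,0.019],"gripper":1}]'
python3 - <<'E'
from h import *
T=toolT();im=snap('wrist','w12');f,S=stemframe();a=np.linspace(0,2*np.pi,60)
p,R=target(.1535);delta(p,R)
o=im[:,:,::-1].copy();k=3;x,y,w,hh=210,90,130,200
b=cv2.resize(o[y:y+hh,x:x+w],None,fx=k,fy=k,interpolation=cv2.INTER_CUBIC);o=b.copy()
def pl(P,c): cv2.polylines(o,[((proj('wrist',P,T)-[x,y]+.5)*k).astype(int)],True,c,1)
for h,r in ((0,.019),(.056,.015),(.072,.008),(.078,.0035)): pl(f+(np.c_[r*np.cos(a),r*np.sin(a),0*a+h])@S.T,(0,0,255))
for z in (.0146,-.0254): pl(T[:3,3]+np.c_[.017*np.cos(a),.017*np.sin(a),0*a+z]@T[:3,:3].T,(0,255,0))
cv2.imwrite('pics/w12o.png',np.hstack([b,o]))
snap('scene','s12')
E
```

```text
t: 20.4
tool_pos: [0.5088, 0.0256, 0.278]
eef_rot: [152.1, -0.1, 95.2]
force: [0.2, 0.1, -2.1]
grip_width: 0.379
t 20.45 trans [ 0.0002  0.0017 -0.0019] rot [-0.0011 -0.0012 -0.0012]
```

View pics/w12o.png

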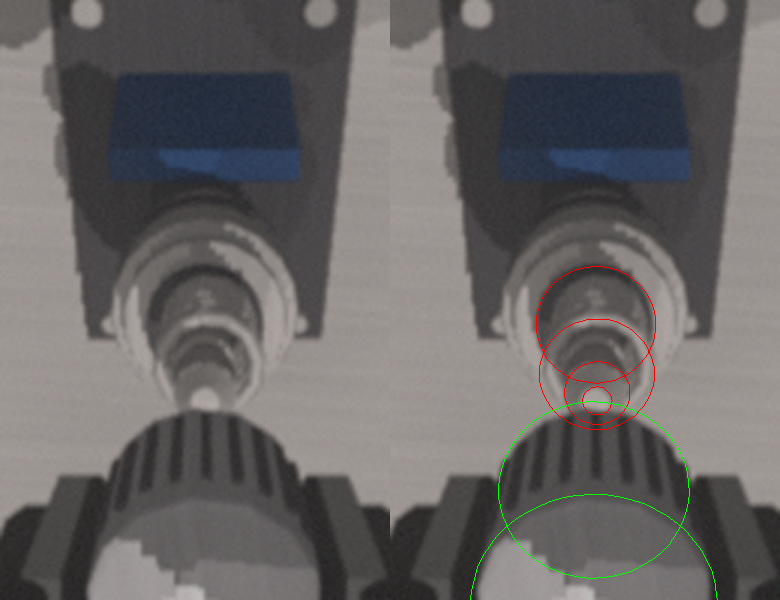

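```bash
python3 -m inch '[{"rotation":[0,0,0],"translation":[0,0.001,0.005],"gripper":1},{"rotation":[0,0,0],"translation":[0,0.001,0.013],"gripper":1},{"rotation":[0,0,0],"translation":[0,0.001,0.023],"gripper":1},{"rotation":[0,0,0],"translation":[0,0.001,0.033],"gripper":1},{"rotation":[0,0,0],"translation":[0,0.001,0.042],"gripper":1},{"rotation":[0,0,0],"translation":[0,0.001,0.049],"gripper":1},{"rotation":[0,0,0],"translation":[0,0.001,0.054],"gripper":1},{"rotation":[0,0,0],"translation":[0,0.001,0.057],"gripper":1},{"rotation":[0,0,0],"translation":[0,0.001,0.058],"gripper":1},{"rotation":[0,0,0],"translation":[0,0.001,0.058],"gripper":1}]'
python3 - <<'E'
from h import *
look('wrist','w13',spr=False,crop=(225,150,100,150))
look('scene','s13',spr=False,crop=(290,130,80,100),k=5)
E
```

```text
t: 21.5
tool_pos: [0.5369, 0.0288, 0.227]
eef_rot: [152.1, -0.1, 95.3]
force: [-0.1, -0.1, -1.0]
grip_width: 0.374
tcp in stem [-0.0007 -0.0003  0.0933] force stem [-0.3928  0.8097 -2.2036] mom [-0.0281  0.5092  0.0243] grip 0.3714313990810857 t 21.55
tcp in stem [-0.0006 -0.0003  0.0934] force stem [-1.2355  0.2344 -1.0934] mom [-0.0516  0.5569  0.0525] grip 0.3722554264356927 t 21.6
```

View pics/w13o.png

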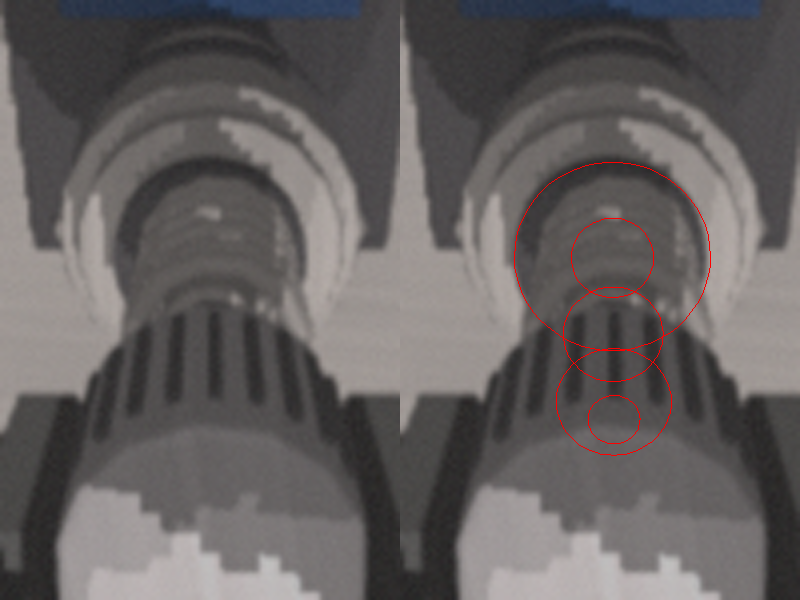

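View pics/s13o.png

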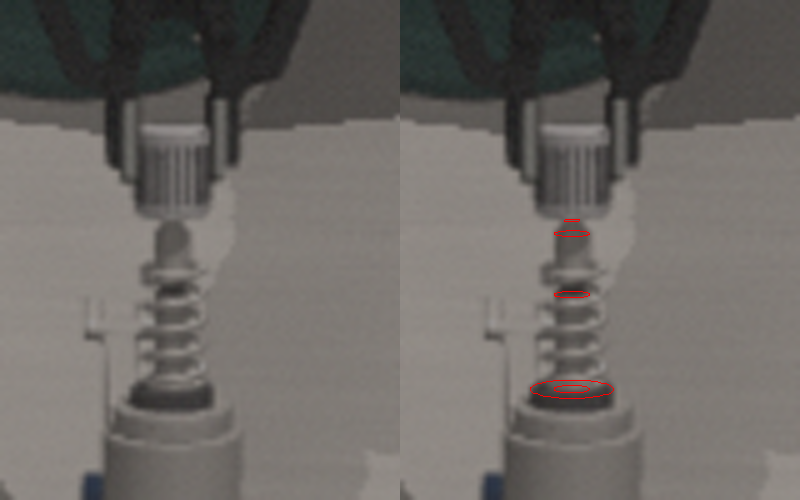

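```bash
python3 -m inch '[{"rotation":[0,0,0],"translation":[0,0,0.002],"gripper":1},{"rotation":[0,0,0],"translation":[0,0,0.004],"gripper":1},{"rotation":[0,0,0],"translation":[0,0,0.006],"gripper":1},{"rotation":[0,0,0],"translation":[0,0,0.008],"gripper":1},{"rotation":[0,0,0],"translation":[0,0,0.01],"gripper":1},{"rotation":[0,0,0],"translation":[0,0,0.012],"gripper":1},{"rotation":[0,0,0],"translation":[0,0,0.013],"gripper":1},{"rotation":[0,0,0],"translation":[0,0,0.014],"gripper":1},{"rotation":[0,0,0],"translation":[0,0,0.014],"gripper":1},{"rotation":[0,0,0],"translation":[0,0,0.014],"gripper":1}]'
python3 - <<'E'
from h import *
look('scene','s14',spr=False,crop=(290,130,80,100),k=5)
E
```

```text
t: 22.6
tool_pos: [0.5433, 0.0295, 0.2146]
eef_rot: [152.1, -0.1, 95.3]
force: [-0.0, -0.6, -1.8]
grip_width: 0.378
tcp in stem [-0.0008 -0.0003  0.0793] force stem [-0.6702 -0.4248 -0.9462] mom [-0.0009  0.4667  0.0052] grip 0.3780374567419542 t 22.65
```

View pics/s14o.png

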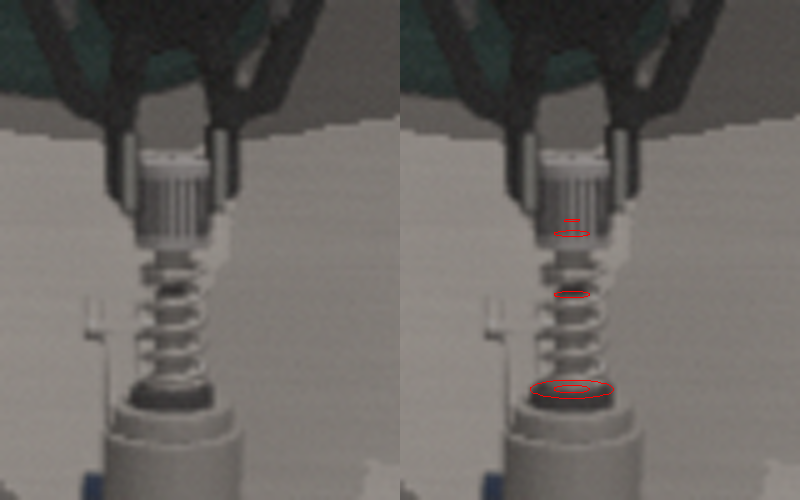

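The cap is over the tip with no contact force, and about 9 mm remains. Continuing slowly.

```bash
python3 -m inch '[{"rotation":[0,0,0],"translation":[0,0,0.001],"gripper":1},{"rotation":[0,0,0],"translation":[0,0,0.002],"gripper":1},{"rotation":[0,0,0],"translation":[0,0,0.003],"gripper":1},{"rotation":[0,0,0],"translation":[0,0,0.004],"gripper":1},{"rotation":[0,0,0],"translation":[0,0,0.005],"gripper":1},{"rotation":[0,0,0],"translation":[0,0,0.006],"gripper":1},{"rotation":[0,0,0],"translation":[0,0,0.007],"gripper":1},{"rotation":[0,0,0],"translation":[0,0,0.0075],"gripper":1},{"rotation":[0,0,0],"translation":[0,0,0.008],"gripper":1},{"rotation":[0,0,0],"translation":[0,0,0.008],"gripper":1}]'
python3 -m inch '[{"rotation":[0,0,0],"translation":[0,0,0.0003],"gripper":1},{"rotation":[0,0,0],"translation":[0,0,0.0006],"gripper":1},{"rotation":[0,0,0],"translation":[0,0,0.0009],"gripper":1},{"rotation":[0,0,0],"translation":[0,0,0.0012],"gripper":1},{"rotation":[0,0,0],"translation":[0,0,0.0015],"gripper":1},{"rotation":[0,0,0],"translation":[0,0,0.0015],"gripper":1},{"rotation":[0,0,0],"translation":[0,0,0.0015],"gripper":1},{"rotation":[0,0,0],"translation":[0,0,0.0015],"gripper":1},{"rotation":[0,0,0],"translation":[0,0,0.0015],"gripper":1},{"rotation":[0,0,0],"translation":[0,0,0.0015],"gripper":1}]'
python3 - <<'E'
from h import *
look('scene','s15',spr=False,crop=(290,130,80,100),k=5)
look('wrist','w15',spr=False,crop=(225,150,100,150))
E
```

```text
t: 23.65
tool_pos: [0.5471, 0.0298, 0.2075]
eef_rot: [152.1, -0.1, 95.3]
force: [0.5, 0.8, -1.5]
grip_width: 0.375
t: 24.65
tool_pos: [0.5479, 0.0299, 0.2065]
eef_rot: [152.0, -0.1, 95.3]
force: [-4.4, 1.3, 5.8]
grip_width: 0.373
tcp in stem [-0.0006 -0.0002  0.07  ] force stem [-0.4753  2.2191  6.5004] mom [0.2976 0.4934 0.2334] grip 0.37620597134440553 t 24.7
tcp in stem [-0.0006 -0.0002  0.07  ] force stem [0.1756 0.9012 5.5271] mom [0.337  0.5512 0.2188] grip 0.37596752814014794 t 24.75
```

View pics/s15o.png

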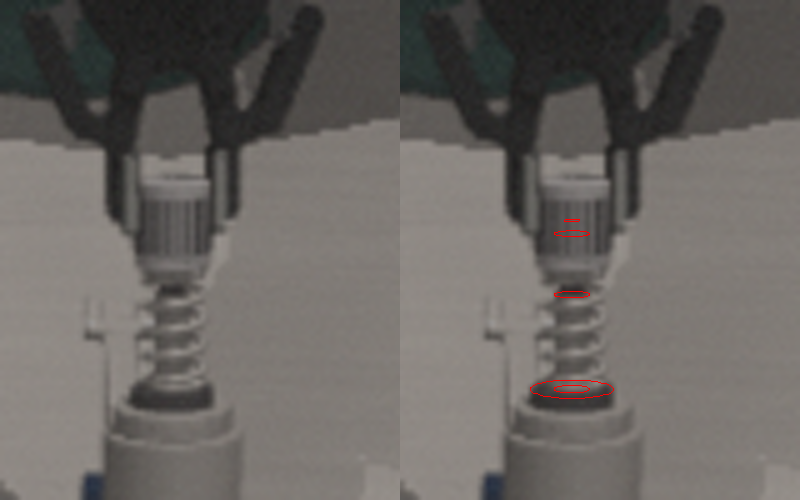

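View pics/w15o.png

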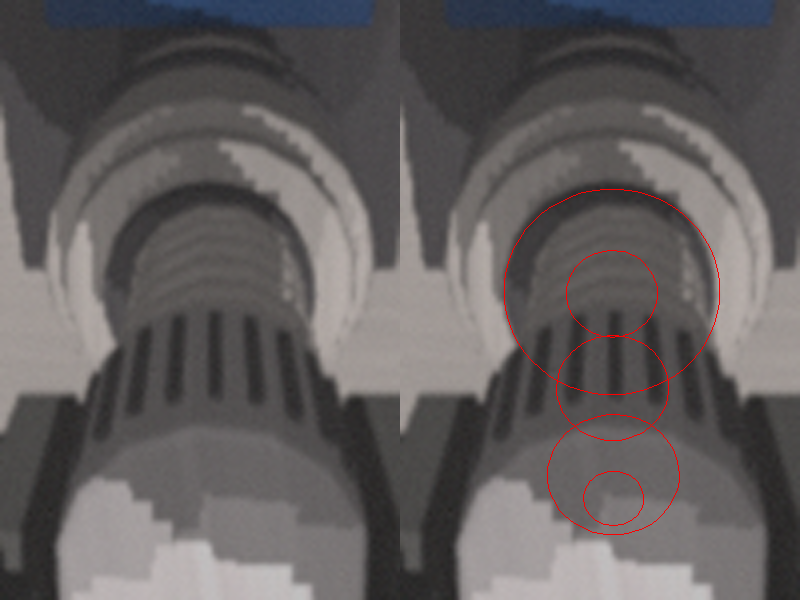

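```bash
python3 -m inch '[{"rotation":[0,0,0],"translation":[0,0,0.0003],"gripper":1},{"rotation":[0,0,0],"translation":[0,0,0.0006],"gripper":1},{"rotation":[0,0,0],"translation":[0,0,0.0008],"gripper":1},{"rotation":[0,0,0],"translation":[0,0,0.0008],"gripper":1},{"rotation":[0,0,0],"translation":[0,0,0.0008],"gripper":1},{"rotation":[0,0,0],"translation":[0,0,0.0008],"gripper":1},{"rotation":[0,0,0],"translation":[0,0,0.0008],"gripper":1},{"rotation":[0,0,0],"translation":[0,0,0.0008],"gripper":1},{"rotation":[0,0,0],"translation":[0,0,0.0008],"gripper":1},{"rotation":[0,0,0],"translation":[0,0,0.0008],"gripper":1}]'
python3 - <<'E'
from h import *
f,S=stemframe();T=toolT();s=ctrl.get_state();print(S.T@(T[:3,3]-f),S.T@s['force'])
E
```

```text
t: 25.75
tool_pos: [0.5485, 0.03, 0.2066]
eef_rot: [152.0, -0.1, 95.3]
force: [-10.2, 0.9, 14.9]
grip_width: 0.373
[ 0.     -0.0002  0.0698] [-1.9208  1.8274 17.9524]
```

Hard stop at the expected height (18 N). Unloading, opening and retreating.

```bash
python3 -m inch '[{"rotation":[0,0,0],"translation":[0,0,-0.0008],"gripper":1},{"rotation":[0,0,0],"translation":[0,0,-0.0008],"gripper":0.1},{"rotation":[0,0,0],"translation":[0,0,-0.0008],"gripper":-0.3},{"rotation":[0,0,0],"translation":[0,0,-0.0008],"gripper":-1},{"rotation":[0,0,0],"translation":[0,0,-0.0008],"gripper":-1},{"rotation":[0,0,0],"translation":[0,0,-0.0008],"gripper":-1},{"rotation":[0,0,0],"translation":[0,0,-0.0008],"gripper":-1},{"rotation":[0,0,0],"translation":[0,0,-0.01],"gripper":-1},{"rotation":[0,0,0],"translation":[0,0,-0.03],"gripper":-1},{"rotation":[0,0,0],"translation":[0,0,-0.06],"gripper":-1}]'
python3 -m inch '[{"rotation":[0,0,0],"translation":[0,0,-0.02],"gripper":-1},{"rotation":[0,0,0],"translation":[0,0,-0.04],"gripper":-1},{"rotation":[0,0,0],"translation":[0,0,-0.06],"gripper":-1},{"rotation":[0,0,0],"translation":[0,0,-0.06],"gripper":-1},{"rotation":[0,0,0],"translation":[0,0,-0.06],"gripper":-1},{"rotation":[0,0,0],"translation":[0,0,-0.06],"gripper":-1},{"rotation":[0,0,0],"translation":[0,0,-0.06],"gripper":-1},{"rotation":[0,0,0],"translation":[0,0,-0.06],"gripper":-1},{"rotation":[0,0,0],"translation":[0,0,-0.06],"gripper":-1},{"rotation":[0,0,0],"translation":[0,0,-0.06],"gripper":-1}]'
cat >> h.py <<'E'
def fin(cam,name,crop,k):
    T=toolT();im=snap(cam,name);f,S=stemframe();a=np.linspace(0,2*np.pi,60);x,y,w,hh=crop
    b=cv2.resize(im[y:y+hh,x:x+w,::-1],None,fx=k,fy=k,interpolation=cv2.INTER_CUBIC);o=b.copy()
    for h,r in ((0,.019),(0,.015),(.056,.017),(.096,.017)):
        P=f+(np.c_[r*np.cos(a),r*np.sin(a),0*a+h])@S.T
        cv2.polylines(o,[((proj(cam,P,T)-[x,y]+.5)*k).astype(int)],True,(0,0,255),1)
    cv2.imwrite(f'pics/{name}o.png',np.hstack([b,o]))
E
python3 - <<'E'
from h import *
fin('scene','s16',(290,130,80,100),5); fin('wrist','w16',(225,120,100,150),4); snap('top','t16')
print(ctrl.get_state()['t'],ctrl.get_state()['force'])
E
```

```text
t: 26.75
tool_pos: [0.5192, 0.0273, 0.2585]
eef_rot: [152.2, -0.1, 95.3]
force: [0.1, 0.0, 1.2]
grip_width: 0.999
t: 27.75
tool_pos: [0.4922, 0.0246, 0.3113]
eef_rot: [152.1, -0.1, 95.3]
force: [0.0, -0.2, -0.4]
grip_width: 0.997
27.9 [ 0.4883 -0.3502 -0.5325]
```

View pics/s16o.png

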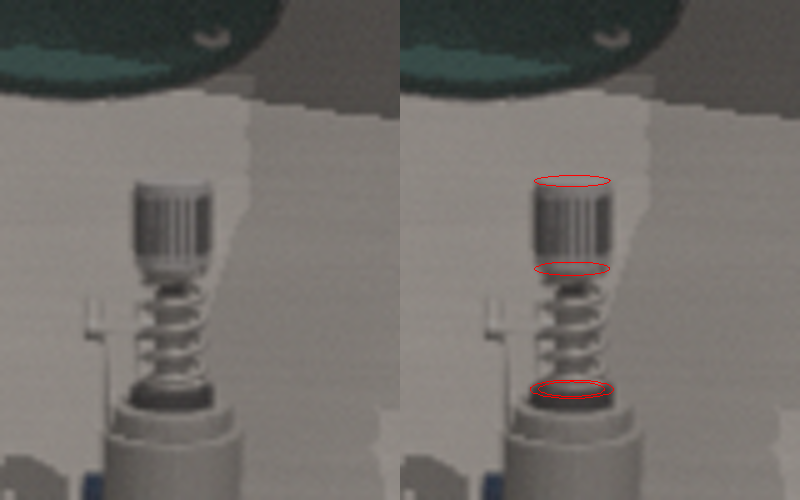

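View pics/w16o.png

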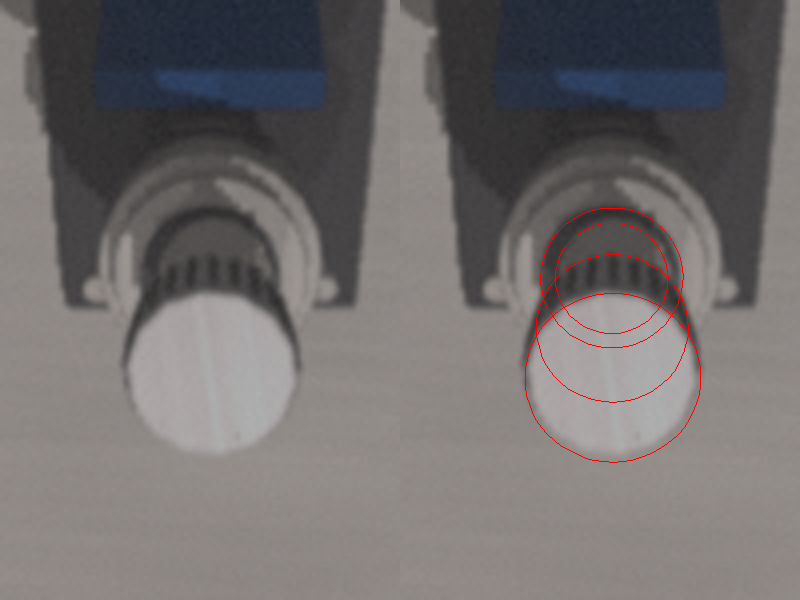

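View pics/t16.png

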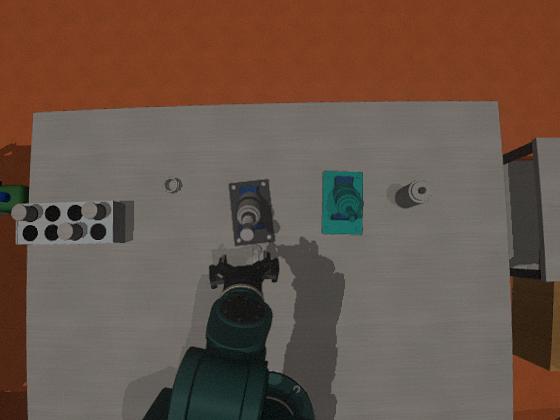

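Cap and spring match the home-pose overlay in both views to about 1 px, and the gripper is clear. Handing in.

```bash
python3 -c "
from plant import ctrl
print(ctrl.close_job())"
```

```text
the job is handed in; nothing more can be done
None
```

The tall spring is down on the seat and the cap sits on top of it. The job was handed in at about 28 s of the 67 s allowed; `close_job` reports no verdict.

- **Spring:** I threaded it over the stem with a small twist; the coils did not snag. It stopped on the seat where expected (TCP 23.3 mm above the foot, about 32 N), and then I let go.
- **Cap:** I put it on open end first. It came to a hard stop on the spring within 1 mm of the expected height (18 N), and then I let go and backed away about 120 mm.
- **Final pictures:** The scene and wrist views both show the spring and cap within about 1–2 px of where they should be, with the cap square and in line with the stem. Tool force was near zero and the gripper was clear.
- **Bystanders:** In the last top picture the spare cell, the short spring and the turquoise stand are where they started. The wrench is mostly hidden under the arm in that picture. It showed unmoved in earlier wrist and scene views, and the arm passed well above it.
- **Disagreement:** The wrist overlay showed the held spring and cap up to about 2 mm off the tool axis, which is within the calibration error. I offset about 0.5 mm for the spring and aimed the cap about 0.8 mm off, and neither caught on the stem.

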